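# Load the metal analyser

## Robot

A 7-joint arm with a two-finger parallel gripper is mounted at the origin on a cart in front of the work surface, level with it; the furniture and walls round the work are solid. World frame = base frame: x ahead of the robot, y to its left, z up, the work surface at z = 0. Lengths are in m, angles in degrees, forces in N, time in s.
With the tool pointing down it reaches from about 0.425 to 0.875 m from the base axis. Payload 4.7 kg.
Tool frame: the origin (TCP) lies midway between the tips of the shut fingers; the grasp point (between the pads) lies env.grip_point_offset behind it (env.grip_point_offset is the distance from the TCP to the grasp point, in m); x points along the fingers, y is the direction in which the jaws open and shut, and the axes are right-handed (so a half turn about x gives the same grasp; the last joint's range is limited). The gripper opens to 87 mm and grips with 3 to 60 N. Pads are 19 mm wide; open, the fingers measure 117 mm over their backs; the gripper's body (75 mm by 190 mm) begins 51 mm behind the grasp point.
Start: joints at [66.297, 18.392, -4.016, 83.108, 1.295, 78.541, -3.26], TCP at [0.27, -0.591, 0.223] pointing down, gripper open.
Joint ranges: [-163.93, 163.93], [-17.29, 119.83], [-79.2, 71.16], [3.27, 140.29], [-89.18, 269.18], [5.43, 117.66], [-154.24, 154.24]. Speed limits (degrees/s): [147.25, 147.25, 180, 180, 180, 180, 180].

## Interface

Orientations are given as [roll, pitch, yaw] about the fixed x, y, z axes, in that order (R = Rz(yaw) Ry(pitch) Rx(roll)).
In Python, from cell import readout, read_camera, camera_params, sign_off, spot_in, pinpoint, env gives the robot as it stands.
- The arm moves only by the shell command python3 -m pendant 'ROWS' [OPENING] [FORCE]. ROWS is a JSON object of lists of equal length, an entry for each row: "xyz": the shift along the world's x, y, z in m, a list of three; "turn": the turn about the world's z in rad. A call has 1 to 10 rows; each row shifts and turns the pose as measured when the row begins; what a row does not reach is not made up. A row lasts 1/8 s, in which the tool goes at most 62.5 mm and 10.7 degrees, less where a joint would pass 70% of its speed; a pose out of reach is approached as far as the arm can. A call is refused whole if a number of a shift passes 0.0625 or a number of a turn 0.188, either way. A call with a gripper value outside its range is refused whole. OPENING is the opening, from 0 (shut) to 1 (fully open), set as the call begins (- or left out, the last holds). The fingers move at their own pace and stop on an object; FORCE is the grip in N (left out, the last holds). Time passes only in rows, so rows that do not move let the fingers close. It gives the time, the measured TCP pose, the force and the opening at its end, in the units of the state.
- readout.get_obs(): the state, without advancing time (a new reading comes with each control period).
- read_camera(name): name is "scene" or "top" or "wrist"; returns the picture (384x512x3 uint8, red, green, blue); there is no depth.
- camera_params(name): a dict with "fx", "fy", "cx", "cy" (pixels), "rvec" (rotation vector, rad) and "tvec" (3), from world to camera coordinates, as OpenCV has them; the wrist camera has in their place "hand_eye" (4x4, takes a point from camera to tool coordinates, whose origin is the TCP and whose axes are the tool frame's). Camera axes: x right, y down, z forward; pixel columns grow to the right and rows downward; lengths in m; the calibration is good to about 2 mm. The wrist camera is an equidistant fisheye: a pixel r from the principal point sees the ray r / f radians off the axis. A picture is of the moment at which its call begins: read the wrist's pose just before it. camera_params takes no time and is no camera call.
- sign_off(): hands the job in, once; it reports no verdict.
Trained networks look in the newest picture that a camera, given by its name, has taken for a name from the list of things; names that differ only in an ending like _2 or _b are one class to them, and where a whole thing is asked for, a point or a joint stands for the part that bears it (a point fixed in the world has none). Each returns a list of dicts, best first, with "score" (0 to 1); they miss things now and then, are a little off and sometimes report something else, mostly with a low value. They report only what shows in the picture. A call takes as long as a camera call.
- spot_in(camera, name): "at" ([x, y, z] in m, in the coordinates of the camera as it stood for that picture, good to about 4 mm: the middle of the surface that is visible of it).
- pinpoint(camera, name): "at" ([x, y, z] in m, in the coordinates of the camera as it stood for that picture, good to about 4 mm: a listed point, or the origin of a listed thing).
The state is a dict: "time_s": time; "qpos": joint angles; "joint_velocities": joint speeds; "effort": joint torques, N m; "tool_pos": TCP position; "tool_rot": TCP orientation; "force": force on the tool from outside, world axes, zero at the start; "wrist_torque": the same for the moment, N m; "grip_width": finger opening in m.
Only numpy, scipy, OpenCV 4.12 (cv2) and the standard library are available. Lean on these libraries where they do the work, as an engineer would, in place of code of your own. Each camera call takes 0.05 s, during which the arm holds its last target.

## Task

Lift the lid of the bench-top metal analyser by its bar handle until it rests open on its stop, without flinging it or letting it fall. Then set the brass block down flat on the stage inside without dropping it, and push it snug into the corner of the blue stops so that it lies square and touches both. Leave the lid open and leave the grey block and everything else on the bench where they are.

Things in the scene. Friction and masses are not known exactly. Their poses are not given: they have to be found in the camera images.
- analyser: White bench-top metal analyser, immovable, 180 (x) x 210 (y) mm. Origin: underside centre, on the bench; x points from its front (display, lid handle; turned to the robot's left) to its back (hinge), y to its left, z up. The grey stage is 45 mm above the bench; side and back walls 8 mm thick rise to 68 mm, the front is open. Free stage: x -90 to +82 mm, y -97 to +97 mm, but for the blue stops.
- stop_corner (a point): Inner corner of the two blue stops, at stage height (analyser frame +20, +45, +45 mm); axes as the analyser's. A block pushed home has its underside centre at (-25, -25, 0) mm from here. The stops are bars 9 mm high, 10 mm thick: the back one runs 90 mm from here to the right (-y), the left one 70 mm from here to the front (-x).
- lid (a joint): Opening angle of the lid, rad: 0 closed, 1.80 on its stop, leaning back past upright. A 0.35 kg, 10 mm thick, 206 mm wide grey plate with an amber window. The hinge is nearly free: let go before it is past upright (about 1.6) it falls shut, beyond that it falls back on to the stop and stays.
- lid_hinge (a point): Middle of the hinge axis (analyser frame +85, 0, +76 mm), which runs along the analyser's y. Axes as the analyser's.
- lid_handle (a point): Middle of the lid's handle: a round steel bar 10 mm thick, 110 mm long, parallel to the hinge and 215 mm from its axis, with 34 mm clear between bar and lid edge. Lid closed: 76 mm above the bench, in front of the lid; lid open: the top edge. It can be pinched from above across the bar at any angle and turns between the fingers. Axes turn with the lid.
- brass_block: Brass-yellow square metal block, 50 x 50 x 14 mm, about 0.22 kg, lying flat on the bench. Origin: centre of its underside; x and y square to its sides (any of its four sides may face a stop), z up.
- grey_block: Grey aluminium block of the same size, 50 x 50 x 14 mm; not wanted. Origin: centre of its underside.
- tape_roll: Loose bystander: roll of masking tape, 108 mm wide, 24 mm high. Origin: underside centre.
- crucible: Loose bystander: white porcelain crucible, 45 mm wide, 49 mm high. Origin: underside centre.
- tin_a: Loose bystander: aluminium moisture tin, 60 mm wide, 26 mm high, beside the balance. Origin: underside centre.
- tin_b: Loose bystander: a second such tin near it. Origin: underside centre.

How it is judged:
By the outcome, as a careful person would: the job done as asked, in the order asked, and still so for the second after the job is handed in, with the robot touching nothing.
It also fails if it takes over 72 s, if anything falls off the work surface, if the arm or the gripper's body presses on something with over 40 N, if the wrist force passes 120 N, or if a joint passes its speed limit or range.

## Working session

There is one attempt and no reset: what is moved stays moved. The work goes in short steps, Python scripts to look and compute and a shell command to move; the robot and the scene stay as the last step left them, time stands still between calls to the robot, and variables do not carry over. Pictures are saved under pics/ and viewed, and the job is handed in when it is done.

```bash
ls; mkdir -p pics; python3 - <<'E'
from cell import readout, read_camera, camera_params, env
import cv2
print(readout.get_obs()); print(env.grip_point_offset)
for n in ("scene","top","wrist"):
    p=read_camera(n); cv2.imwrite(f"pics/{n}0.png",p[:,:,::-1]); print(n,camera_params(n))
E
```

```text
pics
{'time_s': 0.0, 'qpos': array([66.29543832, 18.44012584, -4.01501635, 83.17411271,  1.29673456,
       78.54269084, -3.25962329]), 'joint_velocities': array([-0.07337243, -0.02910752,  0.05820226, -0.01082779,  0.03068628,
        0.0391218 ,  0.04311782]), 'effort': array([-4.98085483e-04, -4.91291392e+01, -4.04096385e-01, -3.12528384e+01,
       -6.39036368e-02,  4.38928034e-02,  1.81639948e-04]), 'tool_pos': array([ 0.26938451, -0.590935  ,  0.22145631]), 'tool_rot': array([-86.06600114,  89.88814682, 118.44852685]), 'force': array([ 0.07120607, -0.03108002, -1.01871401]), 'wrist_torque': array([-0.0081831 , -0.02400168,  0.0061003 ]), 'grip_width': 0.08678748777955535}
0.0187
scene {'fx': 396.0466199330801, 'fy': 396.0466199330801, 'cx': 251.78577102278402, 'cy': 192.62691635014716, 'rvec': array([ 0.81343581, -2.31395358,  1.34303493]), 'tvec': array([0.48731237, 0.19450067, 0.78724254])}
top {'fx': 361.2333385495252, 'fy': 361.2333385495252, 'cx': 254.08107182520217, 'cy': 192.01407485973914, 'rvec': array([ 2.19137645, -2.19218101,  0.0597883 ]), 'tvec': array([0.11886536, 0.53706162, 1.11144234])}
wrist {'fx': 297.3186396354542, 'fy': 297.3186396354542, 'cx': 257.6862716102356, 'cy': 191.37556056613244, 'hand_eye': array([[-4.89920923e-04, -2.90525605e-01,  9.56867092e-01,
        -1.62182369e-01],
       [ 9.99999820e-01, -4.74293859e-04,  3.67999199e-04,
         3.88716947e-04],
       [ 3.46922996e-04,  9.56867100e-01,  2.90525785e-01,
        -8.10642648e-02],
       [ 0.00000000e+00,  0.00000000e+00,  0.00000000e+00,
         1.00000000e+00]])}
```

View pics/scene0.png

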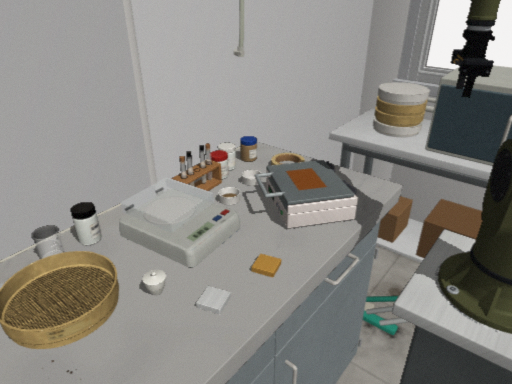

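View pics/top0.png

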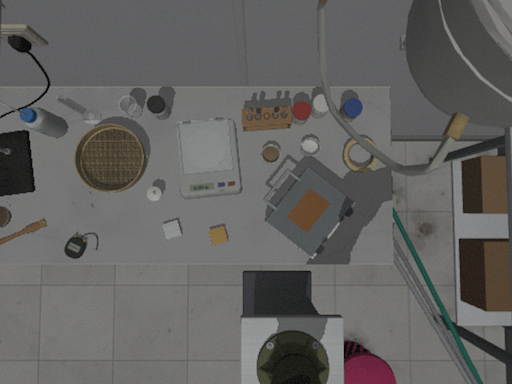

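View pics/wrist0.png

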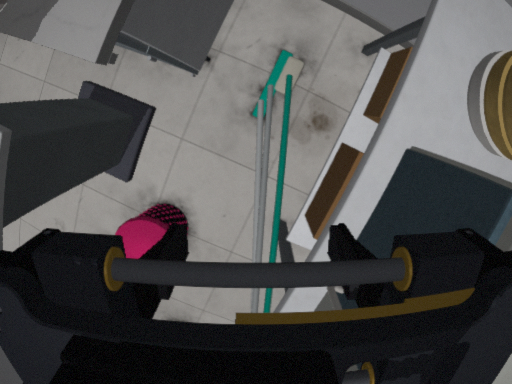

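```bash
cat > h.py <<'E'
from cell import *
import numpy as np, cv2
from scipy.spatial.transform import Rotation as R
def Tcam(n,o=None):
    p=camera_params(n)
    if n=="wrist":
        o=o or readout.get_obs()
        T=np.eye(4);T[:3,:3]=R.from_euler('xyz',o['tool_rot'],degrees=True).as_matrix();T[:3,3]=o['tool_pos']
        return T@p['hand_eye']
    T=np.eye(4);T[:3,:3]=R.from_rotvec(p['rvec']).as_matrix();T[:3,3]=p['tvec']
    return np.linalg.inv(T)
def w(n,at,T): return (T@np.r_[at,1])[:3]
def proj(n,P,T):
    p=camera_params(n);c=np.linalg.inv(T)@np.r_[P,1];c=c[:3]
    if n=="wrist":
        r=np.hypot(c[0],c[1]);th=np.arctan2(r,c[2]);return np.array([p['cx']+p['fx']*th*c[0]/r,p['cy']+p['fy']*th*c[1]/r])
    return np.array([p['cx']+p['fx']*c[0]/c[2],p['cy']+p['fy']*c[1]/c[2]])
def ray(n,uv,T,z):
    p=camera_params(n);a=(uv[0]-p['cx'])/p['fx'];b=(uv[1]-p['cy'])/p['fy']
    if n=="wrist":
        r=np.hypot(a,b);d=np.array([np.sin(r)*a/r,np.sin(r)*b/r,np.cos(r)])
    else: d=np.array([a,b,1])
    d=T[:3,:3]@d;o=T[:3,3];return o+d*(z-o[2])/d[2]
E
python3 - <<'E'
from h import *
for n in("top","scene"):
    T=Tcam(n);
    for f,l in((pinpoint,["analyser","stop_corner","lid_hinge","lid_handle","brass_block","grey_block","tape_roll","crucible","tin_a"]),(spot_in,["brass_block","lid_handle"])):
        for k in l:
            for d in f(n,k)[:2]: print(n,f.__name__,k,round(d['score'],2),w(n,d['at'],T).round(4),proj(n,w(n,d['at'],T),T).round(0))
print(readout.get_obs()['time_s'])
E
```

```text
top call analyser 0.66 [ 0.4781 -0.046  -0.0043] [306. 211.]
top call stop_corner 0.6 [0.5534 0.051  0.0744] [277. 185.]
top call lid_hinge 0.7 [ 0.4217 -0.114   0.0731] [333. 230.]
top call lid_handle 0.77 [0.5542 0.056  0.0794] [275. 185.]
top call brass_block 0.83 [0.4058 0.2302 0.0058] [218. 234.]
top call grey_block 0.85 [4.260e-01 3.742e-01 4.000e-04] [173. 228.]
top call tape_roll 0.66 [ 0.6555 -0.2107 -0.0026] [357. 155.]
top call crucible 0.46 [ 0.5301  0.4239 -0.0058] [158. 195.]
top call tin_a 0.67 [6.546e-01 6.550e-02 6.000e-04] [271. 155.]
top call tin_a 0.56 [ 0.6778 -0.0597 -0.0062] [310. 148.]
top call brass_block 0.69 [0.4036 0.2296 0.0189] [218. 235.]
top call brass_block 0.61 [ 0.481  -0.0388  0.076 ] [308. 210.]
top call lid_handle 0.91 [ 0.4801 -0.0421  0.0766] [309. 210.]
scene call analyser 0.82 [ 0.4713 -0.0508  0.0031] [308. 203.]
scene call stop_corner 0.64 [ 0.4995 -0.0941  0.0454] [309. 181.]
scene call lid_hinge 0.61 [ 0.4234 -0.1143  0.0802] [338. 174.]
scene call lid_handle 0.98 [0.5568 0.0537 0.0792] [260. 184.]
scene call lid_handle 0.31 [ 0.6789 -0.065  -0.0007] [252. 181.]
scene call brass_block 0.87 [ 0.4025  0.2291 -0.0016] [266. 268.]
scene call grey_block 0.7 [4.214e-01 3.732e-01 1.000e-04] [213. 301.]
scene call grey_block 0.68 [ 0.5008 -0.0921  0.0458] [308. 181.]
scene call tape_roll 0.63 [ 0.6571 -0.2171  0.0029] [287. 164.]
scene call crucible 0.81 [ 5.298e-01  4.271e-01 -3.000e-04] [155. 292.]
scene call tin_a 0.7 [0.6538 0.069  0.0047] [229. 199.]
scene call tin_a 0.57 [ 0.6784 -0.0645 -0.0033] [252. 181.]
scene call brass_block 0.77 [0.3965 0.2376 0.0115] [266. 266.]
scene call lid_handle 0.67 [ 0.4717 -0.0263  0.0847] [305. 180.]
1.25
```

Scene view: the analyser sits at about px (310,195) with its handle at (260,184), the brass block at (266,265) and the grey block at (213,300). The top view agrees: handle (275,185), hinge (333,230), brass (218,234), grey (172,229). Hinge to handle measures 0.215 m and the heights fit, so I'll refine the frame next and check the tool yaw.

```bash
cat >> h.py <<'E'
H=np.array([0.4226,-0.1142,0.076]);yaw=np.radians(-128.2)
X=np.array([np.cos(yaw),np.sin(yaw),0]);Y=np.array([-np.sin(yaw),np.cos(yaw),0]);O=H-0.085*X-[0,0,.076]
def A(x,y,z): return O+X*x/1e3+Y*y/1e3+np.array([0,0,z/1e3])
def toolm(o): return R.from_euler('xyz',o['tool_rot'],degrees=True).as_matrix()
E
python3 - <<'E'
from h import *
o=readout.get_obs();M=toolm(o);print(M.round(3))
ty=M[:,1];print("tool y az",np.degrees(np.arctan2(ty[1],ty[0])))
for n in("top","scene"):
    T=Tcam(n);im=read_camera(n)[:,:,::-1].copy()
    im=cv2.resize(im,None,fx=3,fy=3,interpolation=cv2.INTER_CUBIC)
    def L(a,b,c=(0,255,0)):
        q=[tuple(int(v*3+1) for v in proj(n,P,T)) for P in(a,b)];cv2.line(im,*q,c,1)
    L(A(-130,-55,76),A(-130,55,76));L(A(85,-103,76),A(85,103,76))
    for s in(-103,103): L(A(85,s,81),A(-91,s,81))
    for s in(-105,105): L(A(90,s,0),A(-90,s,0),(0,0,255))
    L(A(-90,-105,0),A(-90,105,0),(0,0,255))
    c=proj(n,A(0,0,76),T)*3;x,y=int(c[0]),int(c[1])
    cv2.imwrite(f"pics/ov_{n}.png",im[max(0,y-250):y+250,max(0,x-300):x+300])
    # brass
    c=proj(n,np.array([.404,.23,.014]),T)*3;x,y=int(c[0]),int(c[1])
    cv2.imwrite(f"pics/br_{n}.png",cv2.resize(im[y-80:y+80,x-80:x+80],None,fx=3,fy=3))
E
```

```text
[[ 0.     0.415 -0.91 ]
 [-0.    -0.91  -0.415]
 [-1.     0.     0.   ]]
tool y az -65.4861194288787
```

View pics/ov_top.png

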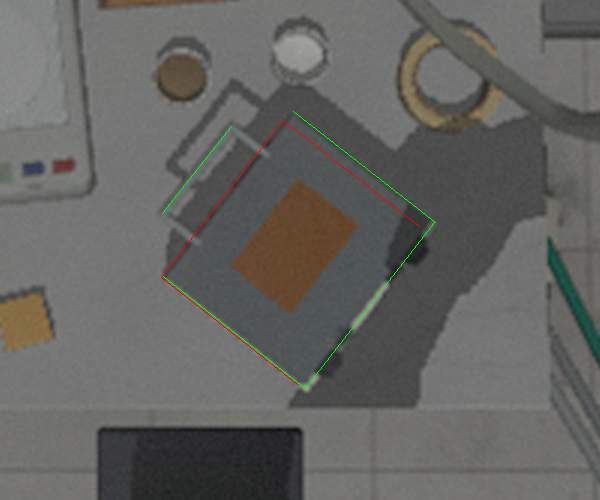

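View pics/ov_scene.png

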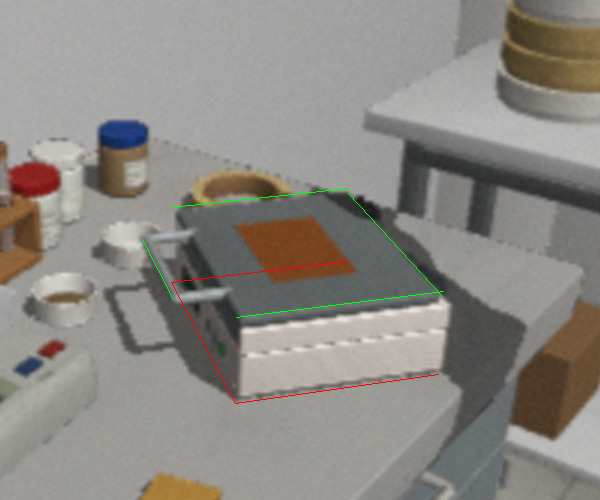

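View pics/br_top.png

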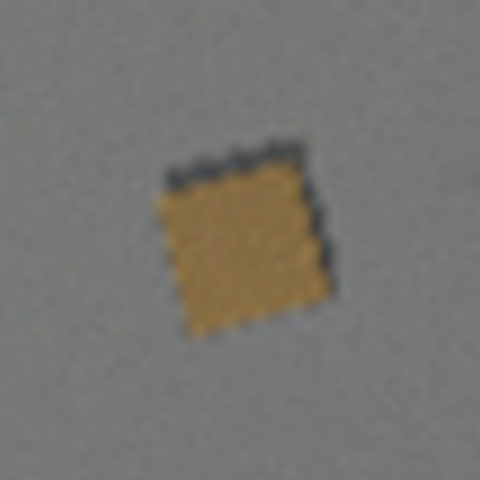

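```bash
python3 -m pendant '{"xyz":[[0.02,0.046,0.005],[0.02,0.046,0.005],[0.02,0.046,0.005],[0.02,0.046,0.005],[0.02,0.046,0],[0.02,0.046,0],[0.02,0.046,0]],"turn":[0.146,0.146,0.146,0.146,0.146,0.146,0.146]}' 0.33 20
```

```text
time_s: 2.22
tool_pos: [0.4096, -0.2635, 0.2431]
tool_rot: [31.7, 89.7, -63.8]
force: [0.8, -0.0, 0.3]
grip_width: 0.0307
```

```bash
python3 -m pendant '{"xyz":[[0.021,0.046,0],[0.021,0.046,0],[0.021,0.046,0],[0.021,0.046,0],[0.021,0.046,0],[0.021,0.046,0],[0.015,0.035,0],[0,0,0]],"turn":[0.146,0.146,0.146,0.146,0.146,0.146,0.146,0]}'
cat > look.py <<'E'
import sys
from h import *
n,out=sys.argv[1:3]
o=readout.get_obs();im=read_camera(n)[:,:,::-1];T=Tcam(n,o)
cv2.imwrite("pics/"+out+".png",im)
M=toolm(o);ty=M[:,1];print(o['time_s'],o['tool_pos'].round(4),"grasp y az",np.degrees(np.arctan2(ty[1],ty[0])).round(2),"down",M[:,0].round(3),'w',o['grip_width'].round(4),'F',o['force'].round(1))
print("q",o['qpos'].round(1))
for k in sys.argv[3:]:
    f=pinpoint
    if k[0]=='~': f=spot_in;k=k[1:]
    for d in f(n,k)[:2]:
        P=w(n,d['at'],T);print(k,round(d['score'],2),P.round(4),proj(n,P,T).round(0), "A-frame",(np.array([(P-O)@X,(P-O)@Y,P[2]])*1e3).round(1))
E
python3 look.py wrist w1 lid_handle analyser lid_hinge; python3 look.py top t1; python3 look.py scene s1
```

```text
time_s: 3.22
tool_pos: [0.5548, 0.0631, 0.2459]
tool_rot: [40.9, 89.2, 6.2]
force: [0.4, -0.6, 0.7]
grip_width: 0.029Traceback (most recent call last):
  File "look.py", line 6, in <module>
    M=toolm(o);ty=M[:,1];print(o['time_s'],o['tool_pos'].round(4),"grasp y az",np.degrees(np.arctan2(ty[1],ty[0])).round(2),"down",M[:,0].round(3),'w',o['grip_width'].round(4),'F',o['force'].round(1))
                                                                                                                                                       ^^^^^^^^^^^^^^^^^^^^^
AttributeError: 'float' object has no attribute 'round'
Traceback (most recent call last):
  File "look.py", line 6, in <module>
    M=toolm(o);ty=M[:,1];print(o['time_s'],o['tool_pos'].round(4),"grasp y az",np.degrees(np.arctan2(ty[1],ty[0])).round(2),"down",M[:,0].round(3),'w',o['grip_width'].round(4),'F',o['force'].round(1))
                                                                                                                                                       ^^^^^^^^^^^^^^^^^^^^^
AttributeError: 'float' object has no attribute 'round'
Traceback (most recent call last):
  File "look.py", line 6, in <module>
    M=toolm(o);ty=M[:,1];print(o['time_s'],o['tool_pos'].round(4),"grasp y az",np.degrees(np.arctan2(ty[1],ty[0])).round(2),"down",M[:,0].round(3),'w',o['grip_width'].round(4),'F',o['force'].round(1))
                                                                                                                                                       ^^^^^^^^^^^^^^^^^^^^^
AttributeError: 'float' object has no attribute 'round'
```

View pics/w1.png

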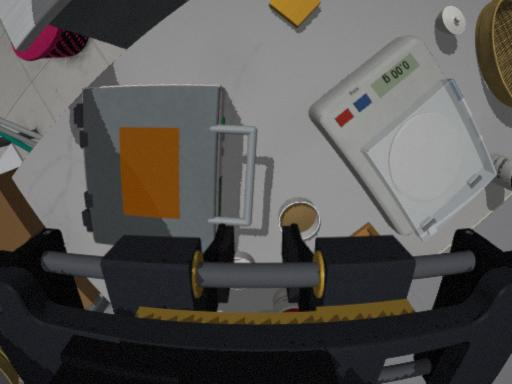

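View pics/s1.png

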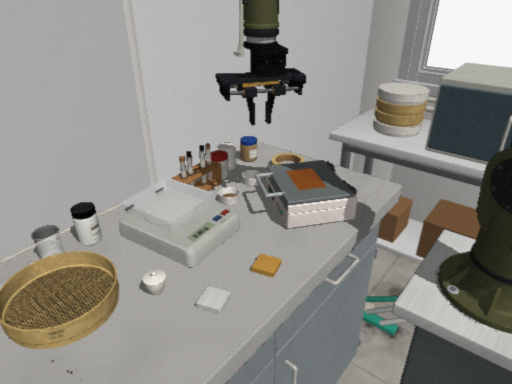

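Wrist view: the lid, handle bar from (252,128) to (247,222) and brass block at (295,8) are clear. The fingers straddle roughly the bar line.

```bash
sed -i "s/o\['grip_width'\].round(4)/round(float(o['grip_width']),4)/" look.py
python3 look.py wrist w1 lid_handle analyser lid_hinge
python3 - <<'E'
from h import *
o=readout.get_obs();T=Tcam("wrist",o)
for uv in((252,130),(247,221),(250,175)):
    P=ray("wrist",uv,T,.076);print(uv,P.round(4))
im=cv2.resize(cv2.imread("pics/w1.png"),None,fx=3,fy=3,interpolation=cv2.INTER_CUBIC)
def L(a,b,c=(0,255,0)):
    pts=np.array([proj("wrist",a+(b-a)*t,T)*3+1 for t in np.linspace(0,1,20)]).astype(int);cv2.polylines(im,[pts],False,c,1)
L(A(-130,-55,76),A(-130,55,76));L(A(85,-103,76),A(85,103,76))
for s in(-103,103): L(A(85,s,81),A(-91,s,81))
L(A(-91,-103,81),A(-91,103,81))
cv2.imwrite("pics/ovw1.png",im[200:800,150:950])
E
```

```text
3.375 [0.5544 0.0578 0.2456] grasp y az 54.9 down [ 0.012 -0.002 -1.   ] w 0.0289 F [-0.3 -0.7  0.2]
q [ 29.8   9.3 -42.7  94.    6.7  78.6  41.1]
lid_handle 0.71 [0.5579 0.0539 0.0746] [255. 176.] A-frame [-130.8    2.3   74.6]
analyser 0.89 [ 0.4773 -0.0503  0.0019] [164. 160.] A-frame [1.  3.4 1.9]
lid_hinge 0.82 [ 0.4292 -0.1155  0.0772] [ 89. 172.] A-frame [81.9  6.  77.2]
(252, 130) [0.5127 0.081  0.076 ]
(247, 221) [0.5981 0.0128 0.076 ]
(250, 175) [0.5536 0.0491 0.076 ]
```

View pics/ovw1.png

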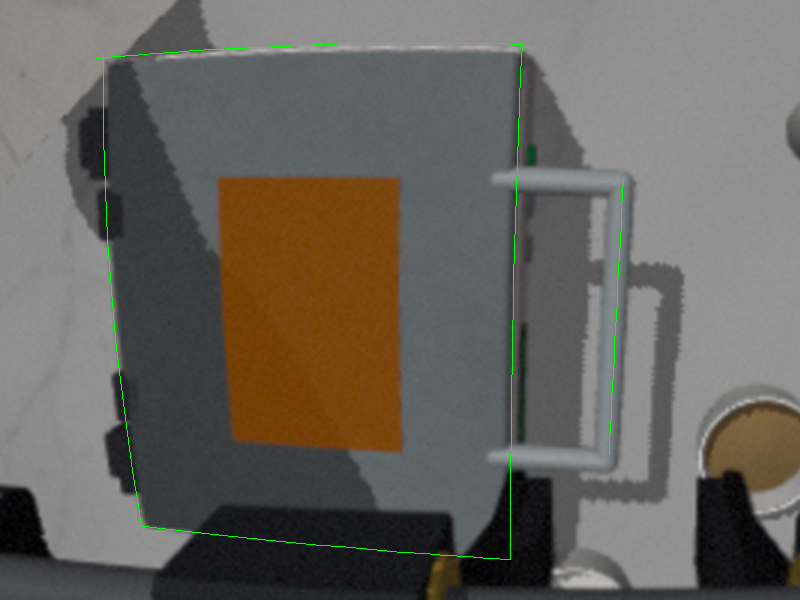

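```bash
python3 -m pendant '{"xyz":[[0,-0.004,-0.04],[0,0,-0.04],[0,0,-0.03],[0,0,0]],"turn":[-0.054,0,0,0]}'; python3 look.py wrist w2 lid_handle
python3 - <<'E'
from h import *
o=readout.get_obs();T=Tcam("wrist",o)
im=cv2.resize(cv2.imread("pics/w2.png"),None,fx=3,fy=3,interpolation=cv2.INTER_CUBIC)
def L(a,b,c=(0,255,0)):
    pts=np.array([proj("wrist",a+(b-a)*t,T)*3+1 for t in np.linspace(0,1,20)]).astype(int);cv2.polylines(im,[pts],False,c,1)
L(A(-130,-55,76),A(-130,55,76));L(A(85,-103,76),A(85,103,76))
for s in(-103,103): L(A(85,s,81),A(-91,s,81))
L(A(-91,-103,81),A(-91,103,81))
# grasp axis
M=toolm(o);g=o['tool_pos'].copy();L(g-M[:,1]*.03,g+M[:,1]*.03,(0,0,255))
cv2.imwrite("pics/ovw2.png",im[250:850,250:1050])
E
```

```text
time_s: 4.08
tool_pos: [0.5547, 0.0489, 0.1345]
tool_rot: [21.2, 89.0, -17.6]
force: [-0.5, -0.7, 0.2]
grip_width: 0.0283
4.075 [0.5547 0.0489 0.1345] grasp y az 51.21 down [ 0.016 -0.005 -1.   ] w 0.0283 F [-0.5 -0.7  0.2]
q [ 28.7  13.9 -41.4 102.6  10.5  66.4  35.1]
lid_handle 0.95 [0.5577 0.0528 0.0742] [262. 204.] A-frame [-129.8    2.9   74.2]
```

View pics/ovw2.png

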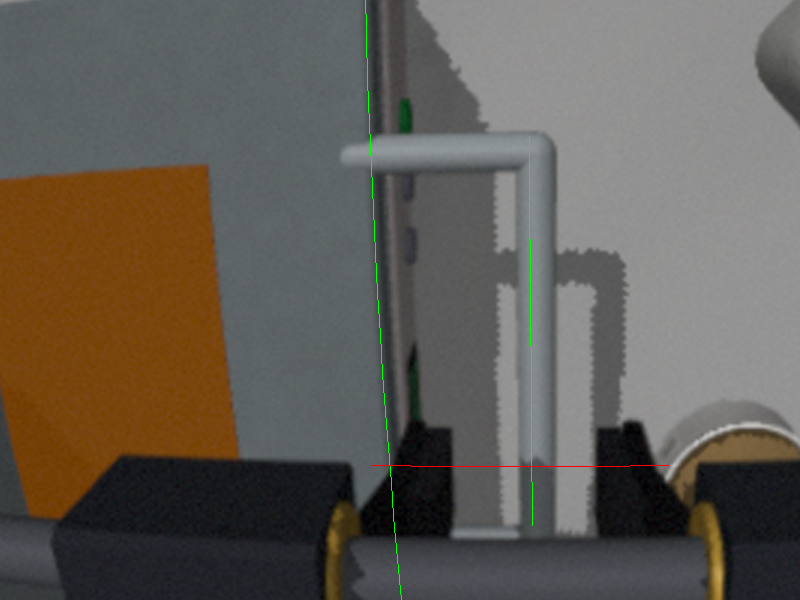

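```bash
python3 -m pendant '{"xyz":[[0.003,0.005,0],[0,0,-0.025],[0,0,-0.025],[0,0,0]],"turn":[0.01,0,0,0]}'; python3 look.py wrist w3
```

```text
time_s: 4.68
tool_pos: [0.5656, 0.0561, 0.0935]
tool_rot: [30.4, 88.0, -7.8]
force: [-0.5, 0.1, 0.1]
grip_width: 0.0285
4.675 [0.5656 0.0561 0.0935] grasp y az 51.85 down [ 0.034 -0.005 -0.999] w 0.0285 F [-0.5  0.1  0.1]
q [ 26.9  17.3 -40.9 104.3  13.6  61.3  32.9]
```

View pics/w3.png

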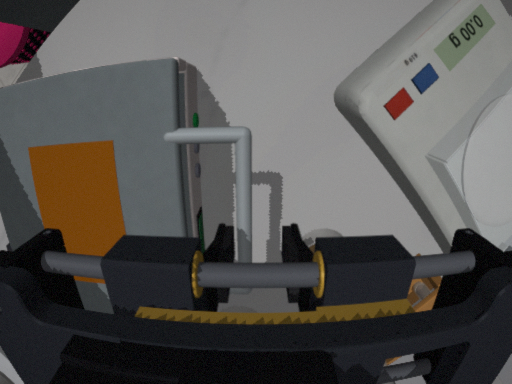

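```bash
python3 -m pendant '{"xyz":[[-0.004,-0.005,0],[0,0,0],[0,0,-0.012],[0,0,-0.012],[0,0,0]],"turn":[0,0,0,0,0]}'; python3 look.py wrist w4
```

```text
time_s: 5.35
tool_pos: [0.5645, 0.0511, 0.0727]
tool_rot: [31.2, 87.6, -7.0]
force: [0.4, -0.2, 0.5]
grip_width: 0.0289
5.35 [0.5645 0.0511 0.0727] grasp y az 51.84 down [ 0.042 -0.005 -0.999] w 0.0289 F [ 0.4 -0.2  0.5]
q [ 26.9  18.1 -40.4 105.9  14.6  58.6  32.5]
```

View pics/w4.png

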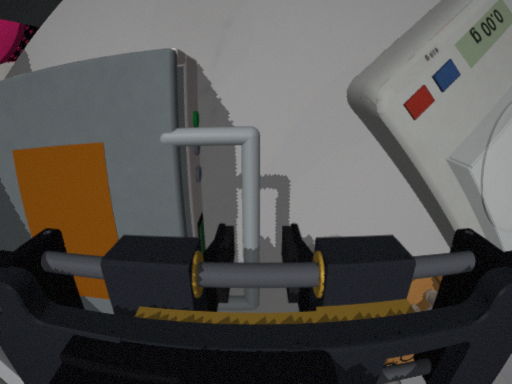

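```bash
python3 -m pendant '{"xyz":[[-0.003,-0.001,-0.009],[-0.001,0,-0.009],[0,0,0]],"turn":[0,0,0]}'; python3 look.py wrist w5
```

```text
time_s: 5.78
tool_pos: [0.5605, 0.0502, 0.0538]
tool_rot: [31.6, 87.6, -6.6]
force: [0.8, 0.3, -0.6]
grip_width: 0.0288
5.775 [0.5605 0.0502 0.0538] grasp y az 51.85 down [ 0.042 -0.005 -0.999] w 0.0288 F [ 0.8  0.3 -0.6]
q [ 26.6  19.  -40.  107.4  15.5  56.4  31.8]
```

View pics/w5.png

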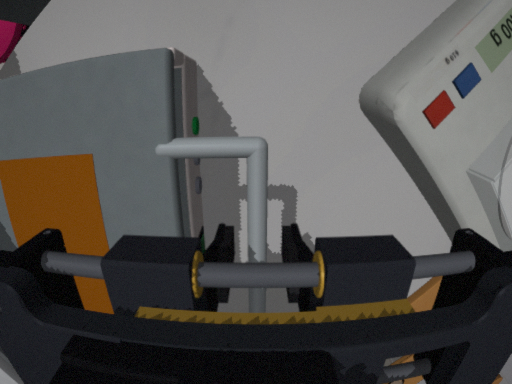

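Bar at px 258, midway between the fingers (235 and 283). Closing.

```bash
python3 -m pendant '{"xyz":[[0,0,0.002],[0,0,0],[0,0,0],[0,0,0]],"turn":[0,0,0,0]}' 0 25; python3 look.py wrist w6
```

```text
time_s: 6.32
tool_pos: [0.5607, 0.0495, 0.0569]
tool_rot: [29.9, 87.5, -8.3]
force: [-0.1, 0.7, -1.9]
grip_width: 0.0093
6.325 [0.5607 0.0495 0.0569] grasp y az 51.82 down [ 0.042 -0.006 -0.999] w 0.0093 F [-0.1  0.7 -1.9]
q [ 26.7  18.8 -40.1 107.2  15.4  56.7  31.9]
```

```bash
cat > ang.py <<'E'
from h import *
o=readout.get_obs();M=toolm(o);g=o['tool_pos']-0.0187*M[:,0]
f=-X[:2];d=(g-H);F=d[:2]@f;print("t",o['time_s'],"th",round(np.arctan2(d[2],F),3),"r",round(np.hypot(F,d[2]),4),"along",(d@Y).round(4),"g",g.round(4),"F",o['force'].round(1),"w",round(float(o['grip_width']),4),"down",M[:,0].round(3),"az",np.degrees(np.arctan2(M[1,1],M[0,1])).round(1),'q',o['qpos'].round(0))
th=np.arctan2(d[2],F)
for k in range(9):
    dth=.08;a=th+k*dth;b=a+dth;df=.215*(np.cos(b)-np.cos(a));dz=.215*(np.sin(b)-np.sin(a));print([round(df*f[0],4),round(df*f[1],4),round(dz,4)])
E
python3 -m pendant '{"xyz":[[0,0,0.010],[-0.001,-0.001,0.013],[-0.0015,-0.002,0.013],[-0.002,-0.002,0.012]],"turn":[0,0,0,0]}';python3 ang.py
```

```text
time_s: 6.88
tool_pos: [0.557, 0.0448, 0.1079]
tool_rot: [32.1, 87.4, -6.1]
force: [2.0, -1.4, -1.9]
grip_width: 0.0089
t 6.875 th 0.239 r 0.2137 along 0.0065 g [0.5561 0.0449 0.1266] F [ 2.  -1.4 -1.9] w 0.0089 down [ 0.045 -0.005 -0.999] az 51.8 q [ 29.  15. -41. 105.  12.  62.  35.]
[np.float64(-0.0029), np.float64(-0.0037), np.float64(0.0165)]
[np.float64(-0.0037), np.float64(-0.0047), np.float64(0.0161)]
[np.float64(-0.0045), np.float64(-0.0057), np.float64(0.0156)]
[np.float64(-0.0053), np.float64(-0.0067), np.float64(0.0149)]
[np.float64(-0.006), np.float64(-0.0076), np.float64(0.0142)]
[np.float64(-0.0067), np.float64(-0.0085), np.float64(0.0134)]
[np.float64(-0.0073), np.float64(-0.0093), np.float64(0.0125)]
[np.float64(-0.0079), np.float64(-0.0101), np.float64(0.0115)]
[np.float64(-0.0085), np.float64(-0.0107), np.float64(0.0104)]
```

```bash

python3 -m pendant '{"xyz":[[-0.003,-0.004,0.016],[-0.004,-0.005,0.016],[-0.005,-0.006,0.015],[-0.005,-0.007,0.015]],"turn":[0,0,0,0]}';python3 ang.py
```

```text
time_s: 7.38
tool_pos: [0.5396, 0.0227, 0.1755]
tool_rot: [33.6, 87.3, -4.6]
force: [0.7, -1.0, -3.5]
grip_width: 0.0091
t 7.375 th 0.582 r 0.2148 along 0.0065 g [0.5387 0.0227 0.1942] F [ 0.7 -1.  -3.5] w 0.0091 down [ 0.047 -0.004 -0.999] az 51.9 q [ 33.   8. -42. 104.   6.  68.  42.]
[np.float64(-0.0062), np.float64(-0.0079), np.float64(0.014)]
[np.float64(-0.0069), np.float64(-0.0087), np.float64(0.0131)]
[np.float64(-0.0075), np.float64(-0.0095), np.float64(0.0122)]
[np.float64(-0.0081), np.float64(-0.0103), np.float64(0.0112)]
[np.float64(-0.0086), np.float64(-0.0109), np.float64(0.0101)]
[np.float64(-0.0091), np.float64(-0.0115), np.float64(0.009)]
[np.float64(-0.0095), np.float64(-0.0121), np.float64(0.0078)]
[np.float64(-0.0098), np.float64(-0.0125), np.float64(0.0065)]
[np.float64(-0.0101), np.float64(-0.0129), np.float64(0.0052)]
```

```bash
python3 look.py scene s2
```

```text
7.375 [0.5396 0.0227 0.1755] grasp y az 51.91 down [ 0.047 -0.004 -0.999] w 0.0091 F [ 0.7 -1.  -3.5]
q [ 33.4   7.6 -41.6 103.6   6.   68.2  41.9]
```

View pics/s2.png

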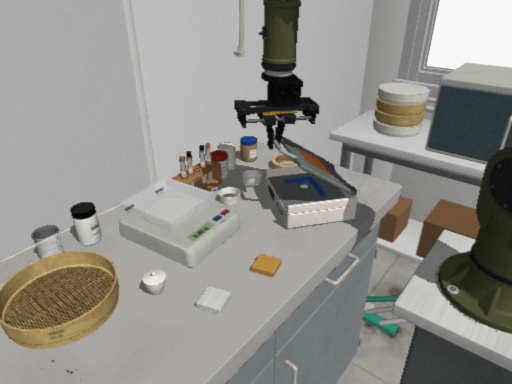

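Scene: the lid is about half open in the gripper at px (283,145), and the blue stops show at (305,185). Forces are low, so I'll continue.

```bash

python3 -m pendant '{"xyz":[[-0.006,-0.008,0.014],[-0.007,-0.009,0.013],[-0.007,-0.009,0.012],[-0.008,-0.010,0.011]],"turn":[0,0,0,0]}';python3 ang.py
```

```text
time_s: 7.92
tool_pos: [0.5094, -0.0154, 0.2303]
tool_rot: [33.4, 87.3, -4.7]
force: [2.3, -0.3, -1.8]
grip_width: 0.0091
t 7.925 th 0.923 r 0.2168 along 0.0064 g [ 0.5085 -0.0154  0.2489] F [ 2.3 -0.3 -1.8] w 0.0091 down [ 0.047 -0.004 -0.999] az 51.9 q [ 38.   0. -39. 103.   1.  74.  51.]
[np.float64(-0.0087), np.float64(-0.0111), np.float64(0.0098)]
[np.float64(-0.0092), np.float64(-0.0117), np.float64(0.0087)]
[np.float64(-0.0096), np.float64(-0.0122), np.float64(0.0074)]
[np.float64(-0.0099), np.float64(-0.0126), np.float64(0.0062)]
[np.float64(-0.0102), np.float64(-0.013), np.float64(0.0049)]
[np.float64(-0.0104), np.float64(-0.0132), np.float64(0.0035)]
[np.float64(-0.0105), np.float64(-0.0134), np.float64(0.0022)]
[np.float64(-0.0106), np.float64(-0.0135), np.float64(0.0008)]
[np.float64(-0.0106), np.float64(-0.0135), np.float64(-0.0006)]
```

```bash

python3 -m pendant '{"xyz":[[-0.009,-0.011,0.009],[-0.009,-0.012,0.008],[-0.010,-0.012,0.007],[-0.010,-0.013,0.006]],"turn":[0,0,0,0]}';python3 ang.py
```

```text
time_s: 8.43
tool_pos: [0.471, -0.0643, 0.2656]
tool_rot: [35.3, 86.9, -2.7]
force: [1.3, 0.1, -2.4]
grip_width: 0.0087
t 8.425 th 1.253 r 0.2193 along 0.0064 g [ 0.47   -0.0643  0.2843] F [ 1.3  0.1 -2.4] w 0.0087 down [ 0.053 -0.003 -0.999] az 52.0 q [ 42.  -6. -35. 104.  -4.  78.  61.]
[np.float64(-0.0102), np.float64(-0.013), np.float64(0.0047)]
[np.float64(-0.0104), np.float64(-0.0132), np.float64(0.0034)]
[np.float64(-0.0106), np.float64(-0.0134), np.float64(0.002)]
[np.float64(-0.0106), np.float64(-0.0135), np.float64(0.0007)]
[np.float64(-0.0106), np.float64(-0.0135), np.float64(-0.0007)]
[np.float64(-0.0106), np.float64(-0.0134), np.float64(-0.0021)]
[np.float64(-0.0104), np.float64(-0.0132), np.float64(-0.0035)]
[np.float64(-0.0102), np.float64(-0.013), np.float64(-0.0048)]
[np.float64(-0.0099), np.float64(-0.0126), np.float64(-0.0061)]
```

```bash

python3 -m pendant '{"xyz":[[-0.009,-0.012,0.004],[-0.009,-0.012,0.003],[-0.009,-0.012,0.002],[-0.009,-0.012,0.001]],"turn":[0,0,0,0]}';python3 ang.py;python3 look.py scene s3 lid_handle lid_hinge
```

```text
time_s: 8.93
tool_pos: [0.4318, -0.114, 0.2787]
tool_rot: [36.5, 86.9, -1.5]
force: [2.3, -0.5, -2.7]
grip_width: 0.009
t 8.925 th 1.547 r 0.2214 along 0.0062 g [ 0.4308 -0.1139  0.2973] F [ 2.3 -0.5 -2.7] w 0.009 down [ 0.054 -0.001 -0.999] az 52.0 q [ 45. -10. -29. 106.  -6.  80.  70.]
[np.float64(-0.0106), np.float64(-0.0135), np.float64(-0.0003)]
[np.float64(-0.0106), np.float64(-0.0135), np.float64(-0.0017)]
[np.float64(-0.0105), np.float64(-0.0133), np.float64(-0.003)]
[np.float64(-0.0103), np.float64(-0.0131), np.float64(-0.0044)]
[np.float64(-0.01), np.float64(-0.0128), np.float64(-0.0057)]
[np.float64(-0.0097), np.float64(-0.0124), np.float64(-0.007)]
[np.float64(-0.0094), np.float64(-0.0119), np.float64(-0.0082)]
[np.float64(-0.0089), np.float64(-0.0113), np.float64(-0.0094)]
[np.float64(-0.0084), np.float64(-0.0107), np.float64(-0.0105)]
8.925 [ 0.4318 -0.114   0.2787] grasp y az 51.98 down [ 0.054 -0.001 -0.999] w 0.009 F [ 2.3 -0.5 -2.7]
q [ 45.5 -10.5 -29.1 106.3  -6.   79.9  69.5]
lid_handle 0.93 [ 0.4246 -0.1091  0.2952] [345.  95.] A-frame [ 79.8  -1.6 295.2]
lid_handle 0.25 [ 0.4204 -0.114   0.0776] [339. 176.] A-frame [86.2 -1.9 77.6]
lid_hinge 0.64 [ 0.4204 -0.1117  0.0811] [338. 175.] A-frame [84.4 -3.3 81.1]
```

View pics/s3.png

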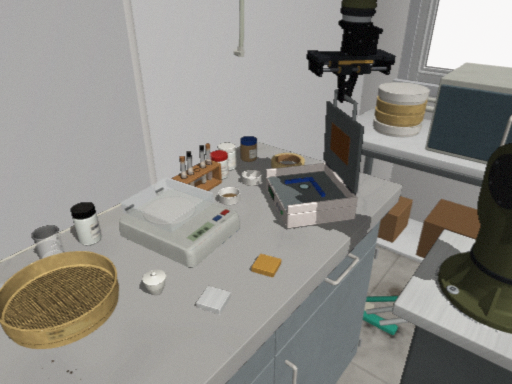

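```bash

python3 -m pendant '{"xyz":[[-0.009,-0.012,-0.003],[-0.008,-0.011,-0.003],[-0.006,-0.008,-0.003]],"turn":[0,0,0]}';python3 ang.py|head -1
```

```text
time_s: 9.45
tool_pos: [0.4101, -0.1416, 0.2761]
tool_rot: [36.9, 86.7, -0.9]
force: [-1.7, 0.4, 7.2]
grip_width: 0.0091
t 9.45 th 1.707 r 0.2208 along 0.0062 g [ 0.409  -0.1416  0.2948] F [-1.7  0.4  7.2] w 0.0091 down [ 0.058 -0.001 -0.998] az 52.3 q [ 47. -12. -26. 108.  -7.  80.  75.]
```

```bash

python3 -m pendant '{"xyz":[[-0.005,-0.007,0.000],[-0.005,-0.006,-0.001],[-0.004,-0.005,-0.001]],"turn":[0,0,0]}';python3 ang.py|head -1;python3 look.py scene s4 lid_handle
```

```text
time_s: 9.82
tool_pos: [0.3972, -0.1579, 0.2729]
tool_rot: [40.8, 86.5, 3.1]
force: [8.0, 7.8, -0.8]
grip_width: 0.0095
t 9.825 th 1.802 r 0.2215 along 0.0062 g [ 0.396  -0.1579  0.2916] F [ 8.   7.8 -0.8] w 0.0095 down [ 0.061  0.003 -0.998] az 52.4 q [ 48. -13. -24. 109.  -7.  80.  78.]
9.825 [ 0.3972 -0.1579  0.2729] grasp y az 52.43 down [ 0.061  0.003 -0.998] w 0.0095 F [ 8.   7.8 -0.8]
q [ 47.7 -12.9 -23.8 109.2  -6.9  79.6  77.7]
lid_handle 0.65 [ 0.3914 -0.1518  0.2891] [365.  96.] A-frame [133.8  -1.3 289.1]
```

View pics/s4.png

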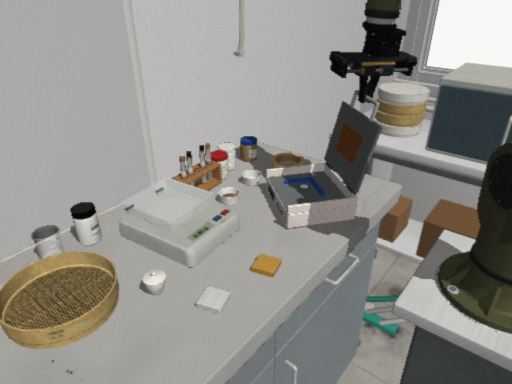

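Lid leans back with the handle at px (367,96). The angle is 1.80 rad and about 11 N pushes back, so it is on its stop. Release and rise.

```bash

python3 -m pendant '{"xyz":[[0.001,0.001,0],[0,0,0],[0,0,0]],"turn":[0,0,0]}' 0.35;python3 -m pendant '{"xyz":[[0,0,0.02],[0,0,0.025],[0,0,0.03],[0,0,0]],"turn":[0,0,0,0]}';python3 look.py scene s5 lid_handle brass_block;  python3 look.py top t5 brass_block
```

```text
time_s: 10.3
tool_pos: [0.3972, -0.1574, 0.2734]
tool_rot: [39.2, 86.7, 1.7]
force: [0.0, 0.2, 0.2]
grip_width: 0.0279
time_s: 10.8
tool_pos: [0.3956, -0.1581, 0.3502]
tool_rot: [38.9, 86.8, 1.2]
force: [-0.6, 0.6, 0.2]
grip_width: 0.0303
10.8 [ 0.3956 -0.1581  0.3502] grasp y az 52.41 down [ 0.056  0.001 -0.998] w 0.0303 F [-0.6  0.6  0.2]
q [ 47.9 -13.4 -23.1 100.9  -6.6  88.6  77.6]
lid_handle 0.56 [ 0.39   -0.153   0.2928] [366.  94.] A-frame [135.6  -1.6 292.8]
brass_block 0.62 [ 0.3978  0.2321 -0.0031] [267. 270.] A-frame [-171.8 -233.7   -3.1]
10.95 [ 0.3944 -0.1576  0.3471] grasp y az 52.39 down [ 0.051  0.004 -0.999] w 0.0306 F [ 0.1 -0.  -0. ]
q [ 47.8 -13.3 -23.1 101.2  -6.6  88.5  77.6]
brass_block 0.72 [0.4035 0.2292 0.0036] [219. 235.] A-frame [-173.1 -227.4    3.6]
```

View pics/s5.png

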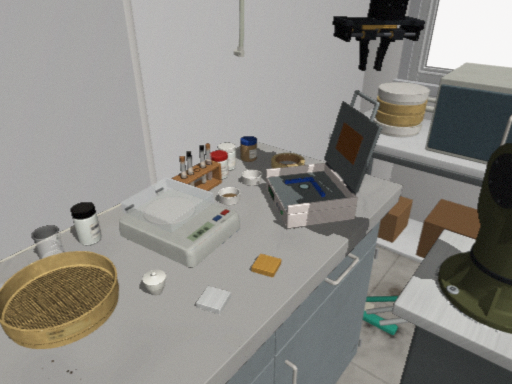

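View pics/t5.png

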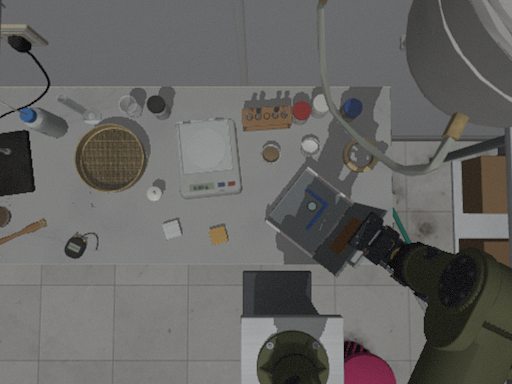

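```bash

python3 -m pendant '{"xyz":[[0.024,0.04,0],[0.024,0.04,0],[0.024,0.04,0],[0.024,0.04,0],[-0.014,0.038,-0.02],[-0.014,0.038,-0.02],[-0.014,0.038,-0.02],[-0.014,0.038,-0.02],[-0.014,0.036,-0.02],[0,0,0]],"turn":[-0.075,-0.075,-0.075,-0.075,-0.075,-0.075,-0.075,-0.075,-0.075,0]}' 0.8; python3 look.py wrist w7 brass_block
```

```text
time_s: 12.3
tool_pos: [0.4146, 0.2, 0.2355]
tool_rot: [40.4, 87.6, -37.3]
force: [-0.6, -0.8, -0.8]
grip_width: 0.0697
12.3 [0.4146 0.2    0.2355] grasp y az 12.27 down [ 0.033 -0.025 -0.999] w 0.0697 F [-0.6 -0.8 -0.8]
q [ 35.9  -8.5 -60.2 106.7  -5.5  76.5 -10.6]
brass_block 0.92 [0.3991 0.2292 0.0019] [245. 134.] A-frame [-170.3 -230.8    1.9]
```

View pics/w7.png

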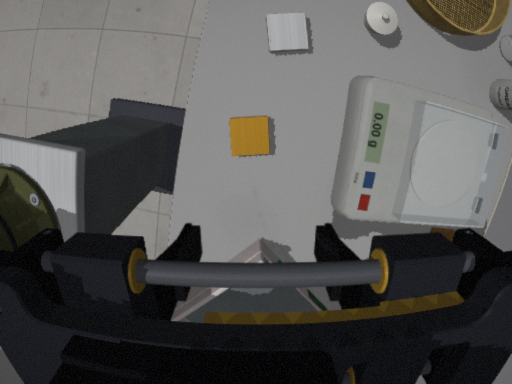

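Wrist: brass block at px (249,136), roughly square to the jaws. I'll measure its pose by colour.

```bash
cat > brass.py <<'E'
from h import *
import sys
zt=float(sys.argv[1])
n=sys.argv[2] if len(sys.argv)>2 else "wrist"
o=readout.get_obs();im=read_camera(n)[:,:,::-1];T=Tcam(n,o)
hsv=cv2.cvtColor(im,cv2.COLOR_BGR2HSV)
m=cv2.inRange(hsv,(15,140,90),(30,255,255))
if n=="wrist": m[225:]=0
m=cv2.morphologyEx(m,cv2.MORPH_OPEN,np.ones((3,3)))
k,l,st,c=cv2.connectedComponentsWithStats(m)
i=1+np.argmax(st[1:,4]);print(st[i],c[i].round(1))
cs=max(cv2.findContours((l==i).astype(np.uint8),0,cv2.CHAIN_APPROX_NONE)[0],key=len)[:,0]
P=np.array([ray(n,q,T,zt)[:2] for q in cs]).astype(np.float32)
r=cv2.minAreaRect((P*1000));print("rect c",np.array(r[0]).round(1),"size",np.array(r[1]).round(1),"ang",round(r[2],1))
M=toolm(o);print("tcp",(o['tool_pos']*1e3).round(1),"az",np.degrees(np.arctan2(M[1,1],M[0,1])).round(1),"down",M[:,0].round(3),"A",[round(float(v),1) for v in ((np.r_[np.array(r[0])/1e3,0]-O)@X*1e3,(np.r_[np.array(r[0])/1e3,0]-O)@Y*1e3)])
E
python3 brass.py 0.014; python3 brass.py 0.014 top
```

```text
[ 228  113   40   40 1418] [247.5 132.7]
rect c [404.3 230. ] size [48.7 49.3] ang 15.4
tcp [416.9 197.  236.9] az 12.0 down [ 0.035 -0.025 -0.999] A [-174.2, -227.2]Traceback (most recent call last):
  File "brass.py", line 11, in <module>
    i=1+np.argmax(st[1:,4]);print(st[i],c[i].round(1))
        ~~~~~~~~~^^^^^^^^^^
    return _wrapfunc(a, 'argmax', axis=axis, out=out, **kwds)
    return bound(*args, **kwds)
ValueError: attempt to get argmax of an empty sequence
```

```bash

python3 -m pendant '{"xyz":[[-0.008,0.018,-0.01],[-0.005,0.015,-0.02],[0,0,-0.035],[0,0,-0.035],[0,0,-0.03],[0,0,0]],"turn":[0.03,0.03,0,0,0,0]}'; python3 brass.py 0.014; python3 look.py wrist w8 brass_block
```

```text
time_s: 13.25
tool_pos: [0.404, 0.2324, 0.1038]
tool_rot: [49.7, 87.5, -24.9]
force: [0.2, -0.2, 0.3]
grip_width: 0.0696
[ 225  166   56   54 2881] [252.3 192.3]
rect c [404.  231.1] size [49.  49.9] ang 15.0
tcp [404.  232.4 103.8] az 15.5 down [ 0.04  -0.018 -0.999] A [-174.9, -228.2]
13.3 [0.405  0.2329 0.1052] grasp y az 15.47 down [ 0.042 -0.018 -0.999] w 0.0696 F [1.  0.5 0.2]
q [ 31.9   5.8 -68.4 116.    8.7  60.8 -25. ]
brass_block 0.94 [0.399  0.2262 0.    ] [244. 192.] A-frame [-168.  -229.1    0. ]
```

View pics/w8.png

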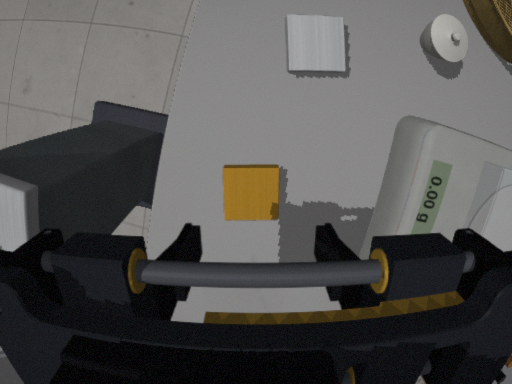

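```bash

python3 -m pendant '{"xyz":[[-0.001,-0.001,-0.03],[-0.001,0,-0.03],[0,0,0]],"turn":[0,0,0]}'; python3 look.py wrist w9; python3 brass.py 0.014
```

```text
time_s: 13.78
tool_pos: [0.4098, 0.2332, 0.0508]
tool_rot: [57.9, 86.6, -16.9]
force: [-0.8, -0.5, -0.5]
grip_width: 0.0697
13.775 [0.4098 0.2332 0.0508] grasp y az 15.27 down [ 0.057 -0.017 -0.998] w 0.0697 F [-0.8 -0.5 -0.5]
q [ 26.5  13.  -65.4 119.   18.   54.9 -33.2]
[ 208  183   70   42 2395] [240.7 201.1]
rect c [401.4 240.1] size [49.1 31.1] ang 16.0
tcp [410.9 233.8  52. ] az 15.3 down [ 0.06  -0.017 -0.998] A [-180.4, -235.8]
```

View pics/w9.png

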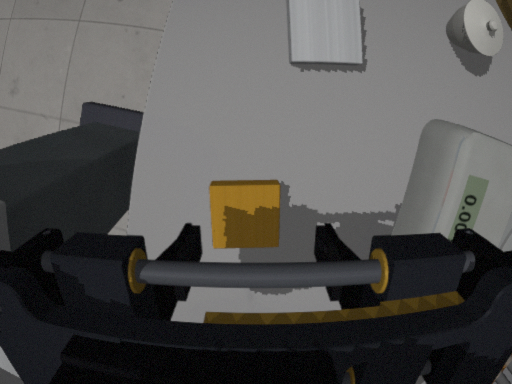

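```bash
cat > st.py <<'E'
from h import *
o=readout.get_obs();M=toolm(o);print(o['time_s'],(o['tool_pos']*1e3).round(1),"az",np.degrees(np.arctan2(M[1,1],M[0,1])).round(1),"down",M[:,0].round(3),"F",o['force'].round(1),"w",round(float(o['grip_width'])*1e3,1),'q',o['qpos'].round(0), "Afr",((o['tool_pos']-O)@X*1e3).round(1),((o['tool_pos']-O)@Y*1e3).round(1))
E
python3 -m pendant '{"xyz":[[-0.004,-0.002,0],[-0.003,-0.001,0],[0,0,0]],"turn":[0,0,0]}' >/dev/null; python3 st.py; python3 -m pendant '{"xyz":[[-0.003,0,-0.008],[-0.002,0,-0.008],[0,0,0]],"turn":[0,0,0]}' >/dev/null; python3 st.py
```

```text
14.25 [406.4 231.6  55.9] az 15.2 down [ 0.067 -0.016 -0.998] F [-0.4 -0.1 -0.3] w 69.5 q [ 28.  11. -67. 120.  16.  55. -32.] Afr -176.7 -226.6
14.625 [400.9 231.2  38.7] az 15.2 down [ 0.067 -0.017 -0.998] F [ 0.2  0.6 -0.1] w 69.6 q [ 26.  12. -66. 121.  18.  53. -34.] Afr -173.0 -230.6
```

```bash

python3 -m pendant '{"xyz":[[0.03,0,0.02],[0,0,0],[0,0,0]],"turn":[0,0,0]}' >/dev/null; python3 st.py; python3 -m pendant '{"xyz":[[-0.005,0,-0.004],[-0.005,0,-0.004],[-0.005,0,-0.004],[-0.005,0,-0.004],[-0.005,0,-0.004],[-0.003,0,0],[0,0,0]],"turn":[0,0,0,0,0,0,0]}' >/dev/null; python3 st.py
```

```text
15.0 [429.9 231.5  57.9] az 15.3 down [ 0.064 -0.017 -0.998] F [-0.6  0.3 -0. ] w 69.5 q [ 26.  15. -64. 117.  20.  56. -33.] Afr -191.2 -208.0
15.875 [397.1 230.9  35.1] az 15.4 down [ 0.062 -0.019 -0.998] F [0.3 0.2 0.2] w 69.8 q [ 26.  13. -66. 121.  19.  53. -35.] Afr -170.5 -233.4
```

```bash

python3 -m pendant '{"xyz":[[0.002,0,-0.01],[0.002,0,-0.008],[0.001,0,-0.005],[0,0,0]],"turn":[0,0,0,0]}' >/dev/null; python3 st.py;python3 look.py wrist w10
```

```text
16.375 [403.  230.8  10.2] az 15.4 down [ 0.061 -0.018 -0.998] F [-0.9  0.2  0.6] w 69.8 q [ 23.  17. -63. 122.  23.  51. -38.] Afr -174.0 -228.8
16.375 [0.403  0.2308 0.0102] grasp y az 15.35 down [ 0.061 -0.018 -0.998] w 0.0698 F [-0.9  0.2  0.6]
q [ 22.8  16.7 -62.5 121.8  23.3  50.6 -38.1]
```

View pics/w10.png

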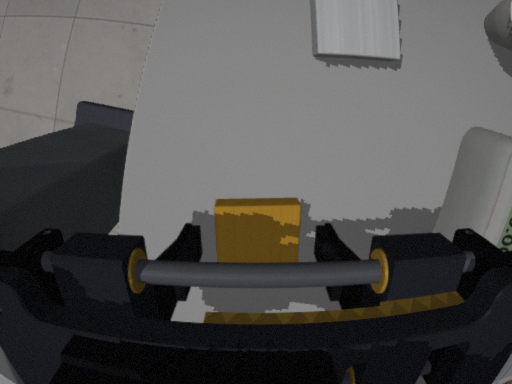

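Block at px 216–300, centred between the fingers (200 and 317). Lower a little and close.

```bash

python3 -m pendant '{"xyz":[[0,0,-0.004],[0,0,0]],"turn":[0,0]}' >/dev/null; python3 st.py;python3 -m pendant '{"xyz":[[0,0,0],[0,0,0],[0,0,0],[0,0,0]],"turn":[0,0,0,0]}' 0.3 25 >/dev/null; python3 st.py;  python3 -m pendant '{"xyz":[[0,0,0.02],[0,0,0.03],[0,0,0.03],[0,0,0.03]],"turn":[0,0,0,0]}'; python3 st.py;python3 look.py wrist w11;python3 look.py scene s6
```

```text
16.675 [403.3 231.1   6.4] az 15.4 down [ 0.062 -0.018 -0.998] F [ 0.7 -0.1  0.4] w 69.9 q [ 22.  17. -62. 122.  24.  50. -39.] Afr -174.4 -228.7
17.175 [403.5 231.1   6.7] az 15.4 down [ 0.063 -0.018 -0.998] F [ 0.4 -0.1 -0.7] w 49.1 q [ 22.  17. -62. 122.  24.  50. -39.] Afr -174.5 -228.6
time_s: 17.68
tool_pos: [0.3992, 0.2295, 0.1158]
tool_rot: [54.0, 86.8, -20.6]
force: [0.2, -0.4, -1.3]
grip_width: 0.0498
17.675 [399.2 229.5 115.8] az 15.5 down [ 0.053 -0.02  -0.998] F [ 0.2 -0.4 -1.3] w 49.8 q [ 36.   2. -71. 116.   5.  61. -22.] Afr -170.6 -231.0
17.675 [0.3992 0.2295 0.1158] grasp y az 15.45 down [ 0.053 -0.02  -0.998] w 0.0498 F [ 0.2 -0.4 -1.3]
q [ 36.2   1.7 -71.1 116.5   4.9  61.2 -21.7]
17.725 [0.4013 0.2312 0.1193] grasp y az 15.52 down [ 0.059 -0.019 -0.998] w 0.0498 F [1.3 3.7 0.1]
q [ 36.3   1.4 -71.2 116.2   4.7  61.3 -21.5]
```

View pics/w11.png

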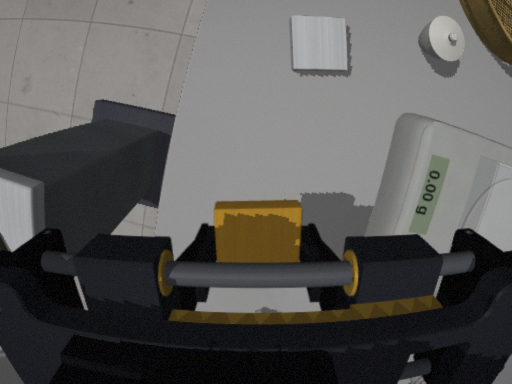

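View pics/s6.png

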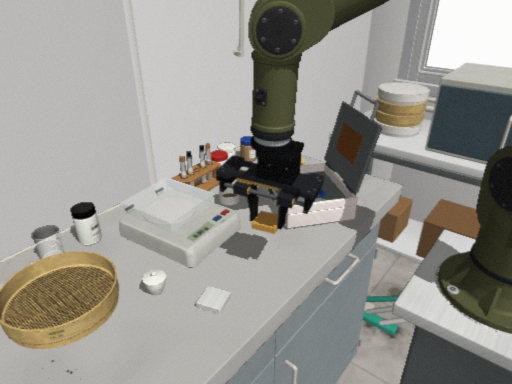

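```bash

python3 -m pendant '{"xyz":[[0.02,-0.02,0.01],[0.015,-0.036,0],[0.012,-0.036,0],[0.01,-0.036,0],[0.008,-0.036,0],[0.004,-0.036,0],[0.004,-0.03,0],[0,0,0]],"turn":[-0.13,-0.135,-0.135,-0.135,-0.135,-0.135,-0.135,0]}' ;python3 st.py;python3 look.py wrist w12 stop_corner;python3 look.py scene s7 stop_corner
```

```text
time_s: 18.77
tool_pos: [0.4694, -0.0091, 0.1174]
tool_rot: [44.4, 86.6, -85.9]
force: [-0.2, 1.6, -2.2]
grip_width: 0.0497
18.775 [469.4  -9.1 117.4] az -40.2 down [ 0.004 -0.06  -0.998] F [-0.2  1.6 -2.2] w 49.7 q [ 49.   4. -55. 114.   8.  64. -50.] Afr -26.5 -28.2
18.775 [ 0.4694 -0.0091  0.1174] grasp y az -40.23 down [ 0.004 -0.06  -0.998] w 0.0497 F [-0.2  1.6 -2.2]
q [ 49.1   4.5 -55.1 114.1   7.9  63.7 -49.7]
stop_corner 0.87 [ 0.4999 -0.0933  0.0482] [339. 244.] A-frame [20.8 47.8 48.2]
18.875 [ 0.4692 -0.006   0.1177] grasp y az -39.91 down [ 0.005 -0.059 -0.998] w 0.0497 F [-0.6  0.6 -2.8]
q [ 49.    4.4 -55.3 114.1   7.8  63.7 -49.6]
stop_corner 0.7 [ 0.4998 -0.0929  0.0471] [308. 180.] A-frame [20.5 47.5 47.1]
```

View pics/w12.png

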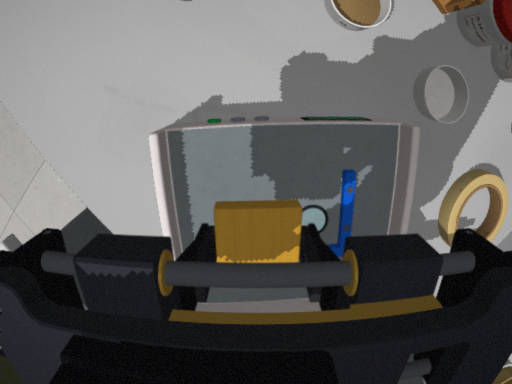

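View pics/s7.png

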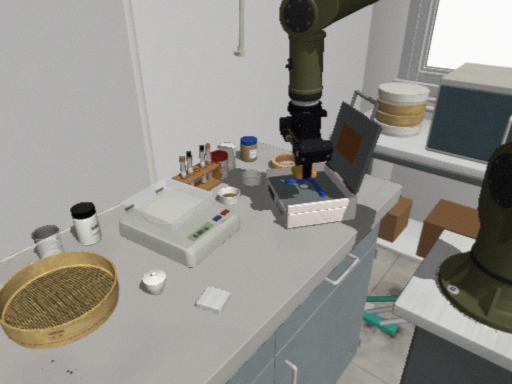

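```bash

python3 -m pendant '{"xyz":[[0.006,-0.008,0],[0,0,-0.012],[0,0,-0.012],[0,0,-0.012],[0,0,0]],"turn":[0.025,0,0,0,0]}' >/dev/null;python3 st.py;python3 look.py wrist w13;python3 look.py scene s8
```

```text
19.6 [475.2 -11.4  79. ] az -38.0 down [ 0.007 -0.059 -0.998] F [ 0.   0.6 -2.5] w 50.2 q [ 47.   9. -55. 116.  13.  60. -51.] Afr -28.3 -22.2
19.6 [ 0.4752 -0.0114  0.079 ] grasp y az -37.98 down [ 0.007 -0.059 -0.998] w 0.0502 F [ 0.   0.6 -2.5]
q [ 47.4   9.3 -54.6 115.7  12.7  59.5 -51.4]
19.65 [ 0.4758 -0.0114  0.0796] grasp y az -37.99 down [ 0.008 -0.059 -0.998] w 0.0495 F [-0.1 -0.3 -2.5]
q [ 47.5   9.2 -54.7 115.7  12.7  59.5 -51.4]
```

View pics/w13.png

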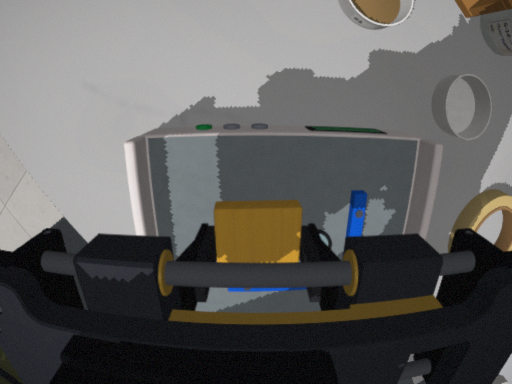

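View pics/s8.png

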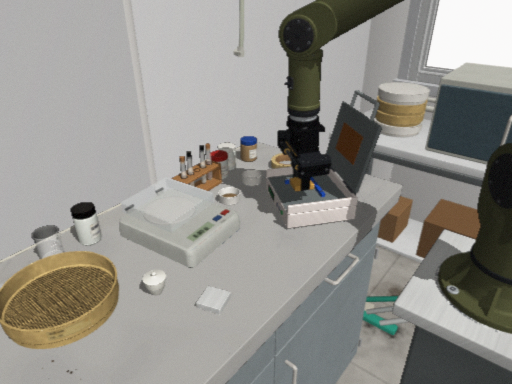

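```bash

python3 -m pendant '{"xyz":[[0,0,-0.008],[0,0,-0.008],[0,0,-0.004],[0,0,0]],"turn":[0,0,0,0]}' >/dev/null;python3 st.py; python3 -m pendant '{"xyz":[[0,0,-0.002],[0,0,-0.002],[0,0,0]],"turn":[0,0,0]}' >/dev/null;python3 st.py
```

```text
20.2 [476.9 -11.7  59.4] az -38.0 down [ 0.01  -0.06  -0.998] F [ 0.5  0.7 -2.4] w 49.5 q [ 46.  11. -54. 117.  15.  57. -54.] Afr -29.2 -20.7
20.575 [477.2 -11.7  55.5] az -38.0 down [ 0.011 -0.06  -0.998] F [-0.1  0.2 -2. ] w 49.2 q [ 46.  12. -54. 117.  16.  57. -54.] Afr -29.4 -20.5
```

```bash

python3 -m pendant '{"xyz":[[0,0,-0.002],[0,0,-0.001],[0,0,0]],"turn":[0,0,0]}' >/dev/null;python3 st.py; python3 -m pendant '{"xyz":[[0,0,-0.0015],[0,0,0]],"turn":[0,0]}' >/dev/null;python3 st.py
```

```text
20.95 [477.4 -11.7  52.4] az -38.0 down [ 0.011 -0.06  -0.998] F [-0.2  0.2 -1.9] w 49.6 q [ 46.  12. -54. 117.  16.  57. -54.] Afr -29.4 -20.3
21.2 [477.7 -11.7  52. ] az -38.0 down [ 0.011 -0.061 -0.998] F [-0.6  0.4 -1.8] w 49.3 q [ 46.  12. -54. 117.  16.  57. -54.] Afr -29.6 -20.1
```

```bash

python3 -m pendant '{"xyz":[[0,0,-0.002],[0,0,0]],"turn":[0,0]}' >/dev/null;python3 st.py; python3 -m pendant '{"xyz":[[0,0,-0.002],[0,0,0]],"turn":[0,0]}' >/dev/null;python3 st.py; python3 look.py scene s9; python3 look.py wrist w14
```

```text
21.45 [477.9 -11.6  51.7] az -38.0 down [ 0.011 -0.063 -0.998] F [ 0.4 -0.1 -2.7] w 49.5 q [ 46.  12. -54. 117.  16.  57. -55.] Afr -29.9 -20.0
21.7 [478.2 -11.6  51.7] az -38.0 down [ 0.01  -0.065 -0.998] F [-0.7 -0.2 -2.2] w 49.6 q [ 45.  12. -54. 117.  17.  57. -55.] Afr -30.0 -19.8
21.7 [ 0.4782 -0.0116  0.0517] grasp y az -38.01 down [ 0.01  -0.065 -0.998] w 0.0496 F [-0.7 -0.2 -2.2]
q [ 45.4  12.4 -53.6 116.9  16.5  56.7 -54.9]
21.75 [ 0.4784 -0.0115  0.0516] grasp y az -38.0 down [ 0.011 -0.065 -0.998] w 0.0501 F [-2.2 -1.4  0.6]
q [ 45.4  12.4 -53.6 116.9  16.5  56.7 -54.9]
```

```bash
python3 -c "
import cv2
a=cv2.imread('pics/s9.png')[140:240,250:370];cv2.imwrite('pics/s9z.png',cv2.resize(a,None,fx=6,fy=6,interpolation=2))"
```

```text
(no output)
```

View pics/s9z.png

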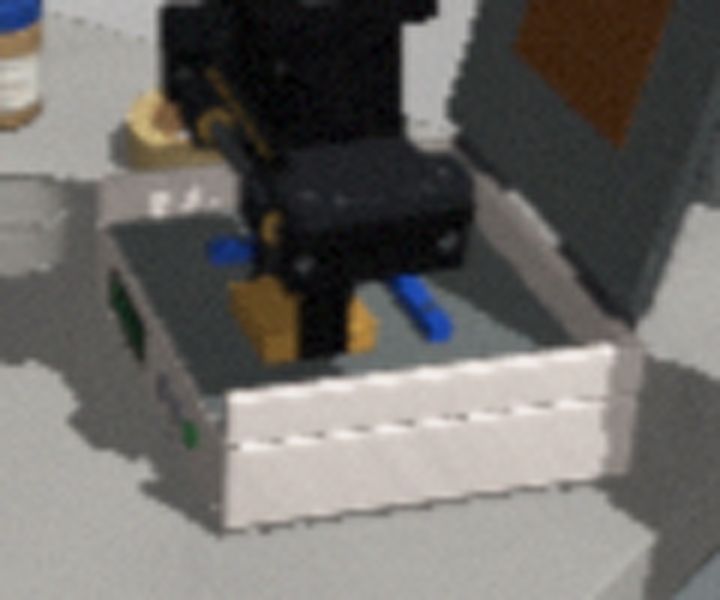

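View pics/w14.png

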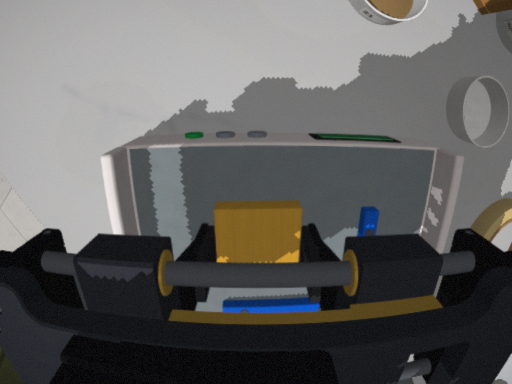

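```bash

python3 -m pendant '{"xyz":[[0,0,-0.003],[0,0,-0.002]],"turn":[0,0]}' >/dev/null;python3 st.py; python3 -m pendant '{"xyz":[[0,0,-0.003],[0,0,-0.002]],"turn":[0,0]}' >/dev/null;python3 st.py
```

```text
22.05 [478.5 -11.4  51. ] az -38.0 down [ 0.007 -0.069 -0.998] F [-9.8  0.7 19.6] w 49.7 q [ 45.  13. -54. 117.  17.  57. -55.] Afr -30.3 -19.6
22.3 [478.5 -11.5  51. ] az -38.0 down [ 0.004 -0.074 -0.997] F [-8.6  0.9 18.5] w 49.7 q [ 45.  13. -53. 117.  17.  57. -56.] Afr -30.3 -19.6
```

```bash

python3 -m pendant '{"xyz":[[0,0,0.0015],[0,0,0]],"turn":[0,0]}' >/dev/null;python3 st.py; python3 -m pendant '{"xyz":[[0,0,0],[0,0,0],[0,0,0]],"turn":[0,0,0]}' 0.68 >/dev/null;python3 st.py; python3 look.py wrist w15;python3 look.py scene s10;  python3 -c "
import cv2
a=cv2.imread('pics/s10.png')[140:240,250:370];cv2.imwrite('pics/s10z.png',cv2.resize(a,None,fx=6,fy=6,interpolation=2))"
```

```text
22.55 [478.8 -11.4  52.4] az -38.0 down [ 0.005 -0.073 -0.997] F [-0.2 -0.2 -2.6] w 49.7 q [ 45.  13. -53. 117.  17.  57. -56.] Afr -30.6 -19.4
22.925 [479.  -11.6  51.8] az -38.0 down [ 0.005 -0.073 -0.997] F [-0.   0.1 -0.6] w 58.7 q [ 45.  13. -53. 117.  17.  57. -56.] Afr -30.5 -19.1
22.925 [ 0.479  -0.0116  0.0518] grasp y az -38.05 down [ 0.005 -0.073 -0.997] w 0.0587 F [-0.   0.1 -0.6]
q [ 44.8  12.8 -53.5 116.5  17.3  57.3 -55.7]
22.975 [ 0.479  -0.0116  0.0518] grasp y az -38.06 down [ 0.005 -0.073 -0.997] w 0.0591 F [-0.3  0.7 -0.2]
q [ 44.8  12.8 -53.5 116.5  17.3  57.3 -55.7]
```

View pics/s10z.png

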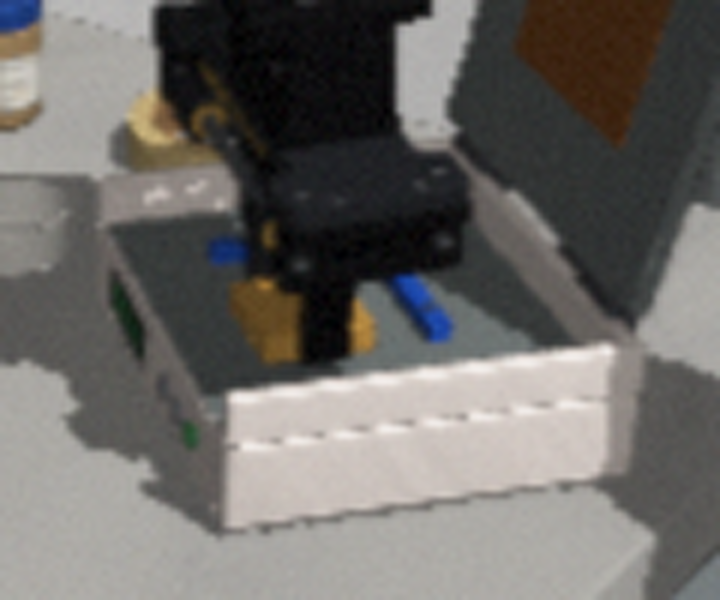

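View pics/w15.png

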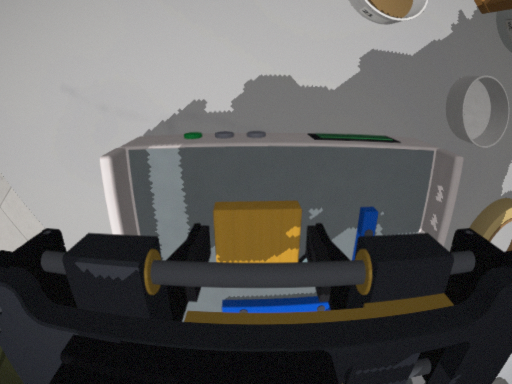

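Block lies on the stage with the fingers clear of its sides. Rise and measure it against the blue stops.

```bash

python3 -m pendant '{"xyz":[[0,0,0.012],[0,0,0.025],[0,0,0.03],[0.01,0.012,0.03],[0.015,0.018,0.03],[0,0,0]],"turn":[0,0,0,0,0,0]}' >/dev/null;python3 st.py; python3 look.py wrist w16 stop_corner brass_block; python3 brass.py .059;python3 look.py top t6
```

```text
23.775 [504.8  20.1 186.9] az -38.0 down [ 0.008 -0.073 -0.997] F [-0.5  0.2 -0.3] w 59.0 q [ 46.   6. -57. 105.  10.  72. -52.] Afr -71.4 -18.4
23.775 [0.5048 0.0201 0.1869] grasp y az -37.99 down [ 0.008 -0.073 -0.997] w 0.059 F [-0.5  0.2 -0.3]
q [ 46.1   6.1 -57.  104.8   9.8  72.4 -51.8]
stop_corner 0.79 [ 0.501  -0.0886  0.0474] [305. 246.] A-frame [16.4 45.8 47.4]
brass_block 0.63 [ 0.4736 -0.0149  0.0452] [247. 215.] A-frame [-24.5 -21.3  45.2]
[ 371    0   82   38 1724] [409.7  15.9]
rect c [747.2  48.3] size [ 41.5 105.1] ang 63.8
tcp [501.6  17.5 183.3] az -38.1 down [ 0.001 -0.074 -0.997] A [-243.4, 154.6]
23.975 [0.5013 0.0173 0.1828] grasp y az -38.17 down [ 0.    -0.074 -0.997] w 0.0592 F [-0.7  0.1 -0.4]
q [ 46.2   6.2 -56.8 105.2   9.8  72.4 -51.8]
```

View pics/w16.png

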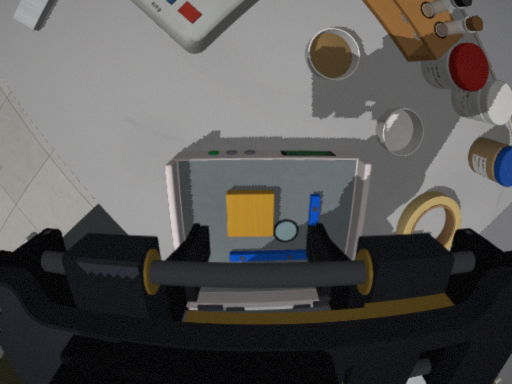

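```bash
sed -i 's/if n=="wrist": m\[225:\]=0/if n=="wrist": m[260:]=0; m[:150]=0; m[:,:200]=0; m[:,330:]=0/' brass.py
cat > edges.py <<'E'
from h import *
o=readout.get_obs();im=read_camera("wrist")[:,:,::-1];T=Tcam("wrist",o)
hsv=cv2.cvtColor(im,cv2.COLOR_BGR2HSV)
def af(uv,z):
    P=ray("wrist",uv,T,z);return np.array([(P-O)@X,(P-O)@Y])*1e3
b=cv2.inRange(hsv,(105,150,60),(130,255,255));y=cv2.inRange(hsv,(15,140,90),(30,255,255))
for m in(b,y): m[:120]=0;m[290:]=0;m[:,:180]=0;m[:,345:]=0
ys,xs=np.nonzero(b);B=np.array([af(q,.054) for q in zip(xs,ys)])
ys,xs=np.nonzero(y);W=np.array([af(q,.059) for q in zip(xs,ys)])
print("blue n",len(B),"brass n",len(W))
r=cv2.minAreaRect(W.astype(np.float32));print("brass A-frame c",np.array(r[0]).round(1),"size",np.array(r[1]).round(1),"ang",round(r[2],2))
print("brass x range",np.percentile(W[:,0],[1,99]).round(1),"y",np.percentile(W[:,1],[1,99]).round(1))
for lo,hi in((-40,-20),(-20,0),(0,20)):
    s=B[(B[:,1]>lo)&(B[:,1]<hi)];s=s[s[:,0]>5] if len(s) else s
    if len(s): print("back stop front edge x at y",lo,hi,np.percentile(s[:,0],[1,99]).round(1))
for lo,hi in((-60,-45),(-45,-30),(-30,-15)):
    s=B[(B[:,0]>lo)&(B[:,0]<hi)];
    if len(s): print("left stop y at x",lo,hi,np.percentile(s[:,1],[1,99]).round(1))
E
python3 edges.py; python3 brass.py .059
```

```text
[ 228  190   49   44 2079] [251.8 211.2]
rect c [479.4 -11.9] size [49.  49.6] ang 50.8
tcp [501.4  17.3 182.7] az -38.2 down [ 0.    -0.074 -0.997] A [-30.5, -18.6]Traceback (most recent call last):
  File "edges.py", line 9, in <module>
    ys,xs=np.nonzero(y);W=np.array([af(q,.059) for q in zip(xs,ys)])
                                    ~~^^^^^^^^
  File "edges.py", line 5, in af
    P=ray("wrist",uv,T,z);return np.array([(P-O)@X,(P-O)@Y])*1e3
  File "h.py", line 19, in ray
    p=camera_params(n);a=(uv[0]-p['cx'])/p['fx'];b=(uv[1]-p['cy'])/p['fy']
ValueError: time passes only in moves, steps and waits
```

```bash
python3 - <<'E'
s=open('h.py').read()
s=s.replace("def Tcam(","_cp=camera_params\n_c={}\ndef camera_params(n):\n    if n not in _c: _c[n]=_cp(n)\n    return _c[n]\ndef Tcam(",1)
open('h.py','w').write(s)
E
python3 edges.py
```

```text
blue n 1056 brass n 2088
brass A-frame c [-30.6 -18.6] size [49.7 49.1] ang 89.04
brass x range [-55.2  -6.3] y [-42.9   5.4]
back stop front edge x at y -40 -20 [16.4 30.2]
back stop front edge x at y -20 0 [16.9 29.4]
back stop front edge x at y 0 20 [16.3 30. ]
left stop y at x -60 -45 [45.6 55.7]
left stop y at x -45 -30 [45.5 56.4]
left stop y at x -30 -15 [45.4 56.3]
```

```bash

python3 -m pendant '{"xyz":[[-0.03,0,0],[-0.03,0,0],[0,0,-0.025],[0,0,-0.025],[0,0,-0.02],[0,0,0]],"turn":[0,0,0,0,0,0]}' 0 25 >/dev/null;python3 st.py; python3 look.py wrist w17
```

```text
24.925 [438.3  15.7 109.9] az -38.3 down [-0.001 -0.075 -0.997] F [ 0.1 -0.6  1.2] w 7.1 q [ 50.   0. -58. 118.   5.  63. -49.] Afr -26.8 -68.0
24.925 [0.4383 0.0157 0.1099] grasp y az -38.3 down [-0.001 -0.075 -0.997] w 0.0071 F [ 0.1 -0.6  1.2]
q [ 50.1   0.  -58.3 117.9   4.8  62.9 -48.7]
```

View pics/w17.png

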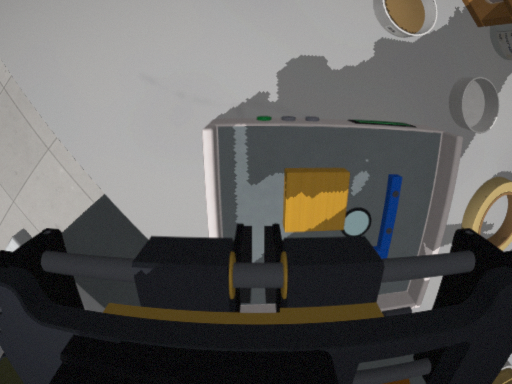

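```bash

python3 -m pendant '{"xyz":[[0,0.004,0],[0,0,-0.02],[-0.001,0,-0.02],[0,0,0]],"turn":[0,0,0,0]}' >/dev/null;python3 st.py;python3 -m pendant '{"xyz":[[-0.001,0,-0.008],[-0.001,0,-0.006],[0,0,0]],"turn":[0,0,0]}' >/dev/null;python3 st.py
```

```text
25.475 [441.4  20.5  73.6] az -38.4 down [ 0.007 -0.077 -0.997] F [-0.2  0.2 -0.6] w 0.6 q [ 48.   5. -59. 120.  10.  58. -54.] Afr -32.4 -68.5
25.85 [441.1  20.5  61. ] az -38.4 down [ 0.011 -0.078 -0.997] F [ 0.2  0.2 -0.1] w 0.4 q [ 48.   6. -59. 121.  12.  57. -56.] Afr -32.3 -68.8
```

```bash

python3 -m pendant '{"xyz":[[-0.001,0,-0.008],[0,0,0],[0.005,-0.004,0],[0.006,-0.005,0],[0.006,-0.005,0],[0,0,0]],"turn":[0,0,0,0,0,0]}' >/dev/null;python3 st.py; python3 edges.py; python3 look.py wrist w18
```

```text
26.6 [458.7   5.4  52.9] az -38.4 down [ 0.011 -0.077 -0.997] F [ 0.2 -0.8  0.3] w 0.3 q [ 47.  10. -57. 119.  16.  57. -57.] Afr -31.3 -45.6
blue n 0 brass n 2684
brass A-frame c [-28.6 -23.9] size [62.1 61.4] ang 88.12
brass x range [-58.8  -2.4] y [-55.3   6. ]
26.65 [0.4584 0.0056 0.0528] grasp y az -38.41 down [ 0.011 -0.077 -0.997] w 0.0005 F [-0.8 -0.  -0.3]
q [ 47.   10.  -57.4 119.2  15.5  56.5 -57.1]Traceback (most recent call last):
  File "edges.py", line 14, in <module>
    s=B[(B[:,1]>lo)&(B[:,1]<hi)];s=s[s[:,0]>5] if len(s) else s
         ~^^^^^
IndexError: too many indices for array: array is 1-dimensional, but 2 were indexed
```

View pics/w18.png

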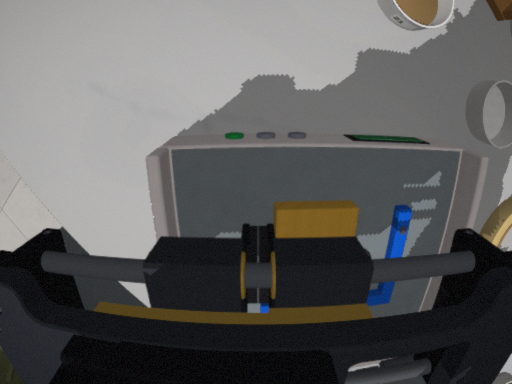

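```bash

python3 -m pendant '{"xyz":[[0.006,-0.005,0],[0.005,-0.004,0],[0.004,-0.003,0],[0,0,0]],"turn":[0,0,0,0]}' >/dev/null;python3 st.py; python3 look.py wrist w19
```

```text
27.2 [473.4  -6.4  52.7] az -38.4 down [ 0.009 -0.077 -0.997] F [ 0.4 -0.3 -0.5] w 0.5 q [ 47.  12. -56. 117.  18.  57. -57.] Afr -31.2 -26.7
27.2 [ 0.4734 -0.0064  0.0527] grasp y az -38.37 down [ 0.009 -0.077 -0.997] w 0.0005 F [ 0.4 -0.3 -0.5]
q [ 46.7  12.3 -56.2 117.3  17.6  57.1 -57.1]
```

View pics/w19.png

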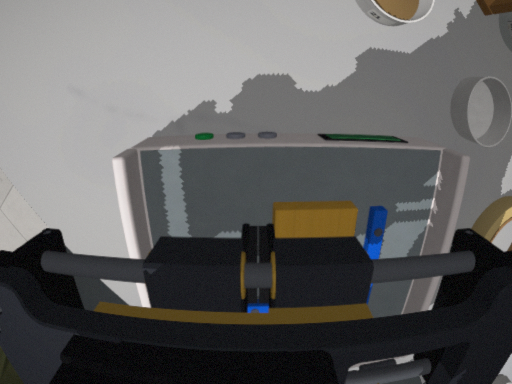

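```bash

python3 -m pendant '{"xyz":[[0.002,-0.0015,0],[0.002,-0.0015,0],[0,0,0]],"turn":[0,0,0]}' >/dev/null;python3 st.py;  python3 -m pendant '{"xyz":[[-0.012,0.009,0],[-0.005,0.004,0.005],[0,0,0.035],[0.01,0.012,0.04],[0.025,0.03,0.03],[0,0,0]],"turn":[0,0,0,0,0,0]}' >/dev/null;python3 st.py; python3 look.py wrist w20; python3 edges.py
```

```text
27.625 [477.   -9.   52.7] az -38.3 down [ 0.009 -0.077 -0.997] F [-1.4  0.5  1.2] w 0.2 q [ 47.  13. -56. 117.  18.  57. -57.] Afr -31.3 -22.3
28.375 [493.5  48.  167.4] az -38.3 down [ 0.013 -0.082 -0.997] F [-0.1  0.2 -0.5] w 0.5 q [ 47.   7. -61. 107.  11.  70. -57.] Afr -86.3 -44.5
28.375 [0.4935 0.048  0.1674] grasp y az -38.28 down [ 0.013 -0.082 -0.997] w 0.0005 F [-0.1  0.2 -0.5]
q [ 46.6   6.5 -61.3 107.3  11.1  70.4 -56.7]
blue n 235 brass n 1398
brass A-frame c [-6.7 -9.8] size [ 58.9 128.9] ang 57.96
brass x range [-54.8  35.9] y [-56.1  36.6]
left stop y at x -60 -45 [44.8 53. ]
left stop y at x -45 -30 [44.5 54.8]
left stop y at x -30 -15 [44.5 56.1]
```

View pics/w20.png

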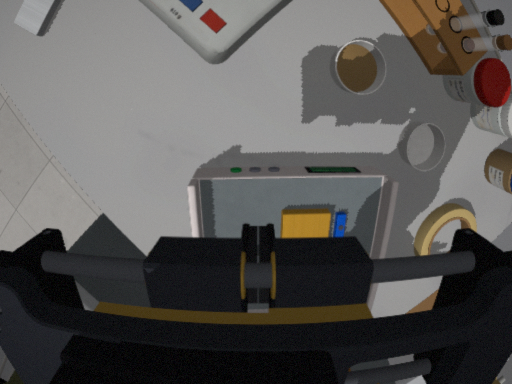

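```bash

python3 -m pendant '{"xyz":[[0.024,-0.019,0],[0.024,-0.019,0],[0,0,-0.03],[0,0,-0.03],[0,0,-0.025],[0,0,0]],"turn":[0,0,0,0,0,0]}' >/dev/null;python3 st.py; python3 look.py wrist w21
```

```text
29.225 [531.4  -1.2  71.1] az -38.7 down [-0.006 -0.091 -0.996] F [-1.  -0.1  0.3] w 0.7 q [ 42.  20. -55. 108.  24.  64. -62.] Afr -71.1 15.6
29.225 [ 0.5314 -0.0012  0.0711] grasp y az -38.69 down [-0.006 -0.091 -0.996] w 0.0007 F [-1.  -0.1  0.3]
q [ 41.7  20.5 -55.2 108.1  24.4  63.6 -62.5]
```

View pics/w21.png

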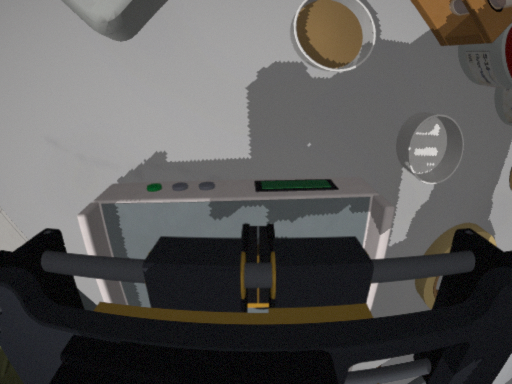

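```bash

python3 -m pendant '{"xyz":[[0.006,0.007,0],[0,0,-0.01],[0,0,-0.008],[0,0,0]],"turn":[0.008,0,0,0]}' >/dev/null;python3 st.py; python3 look.py wrist w22
```

```text
29.775 [540.4   6.2  55.7] az -38.2 down [ 0.001 -0.092 -0.996] F [-0.9 -0.3  0.2] w 0.5 q [ 40.  23. -54. 108.  27.  62. -64.] Afr -82.4 18.1
29.775 [0.5404 0.0062 0.0557] grasp y az -38.23 down [ 0.001 -0.092 -0.996] w 0.0005 F [-0.9 -0.3  0.2]
q [ 39.5  22.7 -54.3 107.9  26.6  62.4 -64.4]
```

View pics/w22.png

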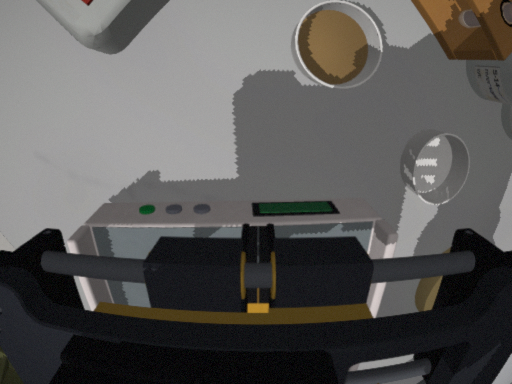

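```bash

python3 -m pendant '{"xyz":[[0,0,-0.002],[-0.004,-0.005,0],[-0.004,-0.005,0],[-0.004,-0.005,0],[-0.004,-0.005,0],[0,0,0]],"turn":[0,0,0,0,0,0]}' >/dev/null;python3 st.py
```

```text
30.575 [523.8 -15.4  54.6] az -38.3 down [ 0.003 -0.092 -0.996] F [-1.   0.4 -0.8] w 0.5 q [ 43.  20. -55. 110.  25.  61. -61.] Afr -55.2 18.5
```

```bash

python3 -m pendant '{"xyz":[[-0.003,-0.004,-0.001],[-0.002,-0.003,0],[0,0,0]],"turn":[0,0,0]}' >/dev/null;python3 st.py;python3 look.py scene s11 brass_block stop_corner;python3 -c "
import cv2
a=cv2.imread('pics/s11.png')[140:240,250:370];cv2.imwrite('pics/s11z.png',cv2.resize(a,None,fx=6,fy=6,interpolation=2))"
```

```text
30.95 [520.  -21.6  54.4] az -38.2 down [ 0.006 -0.091 -0.996] F [0.9 0.1 0.4] w 0.6 q [ 44.  20. -55. 111.  25.  60. -60.] Afr -48.0 19.3
30.95 [ 0.52   -0.0216  0.0544] grasp y az -38.22 down [ 0.006 -0.091 -0.996] w 0.0006 F [0.9 0.1 0.4]
q [ 44.4  19.6 -55.1 111.1  24.6  60.3 -60.3]
brass_block 0.69 [ 0.4891 -0.0443  0.0469] [302. 188.] A-frame [-11.    9.   46.9]
stop_corner 0.9 [ 0.5001 -0.0953  0.0468] [309. 180.] A-frame [22.3 49.2 46.8]
```

View pics/s11z.png

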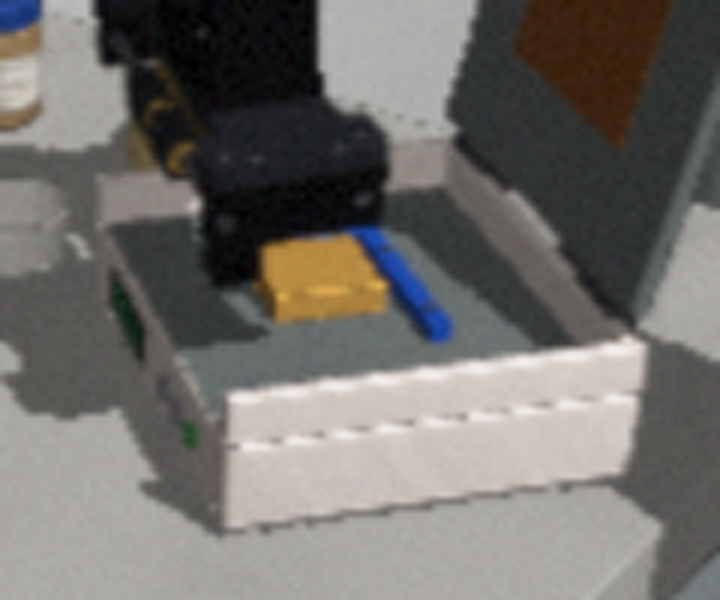

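Block is square, a few mm short of the back stop (px gap at about 385–395 in the zoom). Push on gently.

```bash

python3 -m pendant '{"xyz":[[-0.002,-0.002,0],[-0.001,-0.002,0],[0,0,0]],"turn":[0,0,0]}' >/dev/null;python3 st.py;python3 -m pendant '{"xyz":[[-0.001,-0.002,0],[0,0,0]],"turn":[0,0]}' >/dev/null;python3 st.py;python3 -m pendant '{"xyz":[[-0.001,-0.001,0],[0,0,0]],"turn":[0,0]}' >/dev/null;python3 st.py
```

```text
31.475 [517.1 -25.1  54.3] az -38.2 down [ 0.006 -0.09  -0.996] F [-0.2  0.3  0. ] w 0.2 q [ 45.  19. -55. 112.  24.  60. -60.] Afr -43.5 19.1
31.725 [515.9 -27.2  54.3] az -38.2 down [ 0.006 -0.09  -0.996] F [ 0.6  0.1 -0.5] w 0.9 q [ 45.  19. -55. 112.  24.  60. -59.] Afr -41.1 19.5
31.975 [515.1 -27.9  54.3] az -38.2 down [ 0.007 -0.089 -0.996] F [0.5 2.7 0.6] w 0.2 q [ 46.  19. -55. 112.  24.  60. -59.] Afr -40.1 19.3
```

```bash

python3 -m pendant '{"xyz":[[-0.001,-0.001,0],[0,0,0]],"turn":[0,0]}' >/dev/null;python3 st.py;python3 -m pendant '{"xyz":[[-0.001,-0.002,0],[0,0,0]],"turn":[0,0]}' >/dev/null;python3 st.py
```

```text
32.225 [514.3 -27.6  54.3] az -38.1 down [ 0.008 -0.088 -0.996] F [0.9 2.4 0.4] w 0.3 q [ 46.  19. -55. 112.  24.  60. -59.] Afr -39.7 18.5
32.475 [513.9 -27.5  54.5] az -38.1 down [ 0.009 -0.085 -0.996] F [ 0.5  0.2 -1.2] w 0.1 q [ 46.  19. -56. 112.  24.  60. -59.] Afr -39.6 18.1
```

```bash

python3 -m pendant '{"xyz":[[-0.002,-0.003,0],[-0.002,-0.003,0]],"turn":[0,0]}' >/dev/null;python3 st.py;python3 look.py scene s12;python3 -c "
import cv2
a=cv2.imread('pics/s12.png')[140:240,250:370];cv2.imwrite('pics/s12z.png',cv2.resize(a,None,fx=6,fy=6,interpolation=2))"
```

```text
32.725 [513.4 -27.7  55.6] az -37.9 down [ 0.018 -0.076 -0.997] F [ 4.6  8.8 -0.1] w 0.5 q [ 47.  18. -56. 112.  23.  59. -58.] Afr -39.1 17.9
32.725 [ 0.5134 -0.0277  0.0556] grasp y az -37.91 down [ 0.018 -0.076 -0.997] w 0.0005 F [ 4.6  8.8 -0.1]
q [ 47.1  18.  -56.  112.5  22.7  58.8 -57.6]
```

View pics/s12z.png

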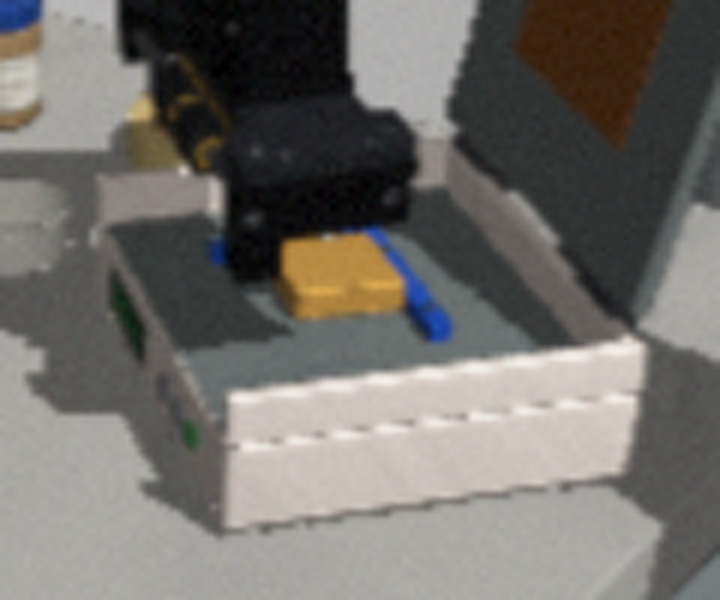

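```bash

python3 -m pendant '{"xyz":[[0.006,0.008,0],[0.006,0.008,0.005],[0,0,0.03],[0,0,0.03],[-0.04,-0.002,0],[-0.039,-0.002,0],[0,0,0]],"turn":[0,0,0,0,0,0,0]}' >/dev/null;python3 st.py;python3 look.py wrist w23
```

```text
33.65 [443.2 -19.7 122.9] az -38.0 down [ 0.01  -0.085 -0.996] F [ 1.  -0.7  1. ] w 0.6 q [ 58.  -2. -62. 117.   4.  63. -43.] Afr -2.0 -42.2
33.65 [ 0.4432 -0.0197  0.1229] grasp y az -38.0 down [ 0.01  -0.085 -0.996] w 0.0006 F [ 1.  -0.7  1. ]
q [ 58.5  -1.7 -61.5 117.1   3.8  63.5 -42.8]
```

View pics/w23.png

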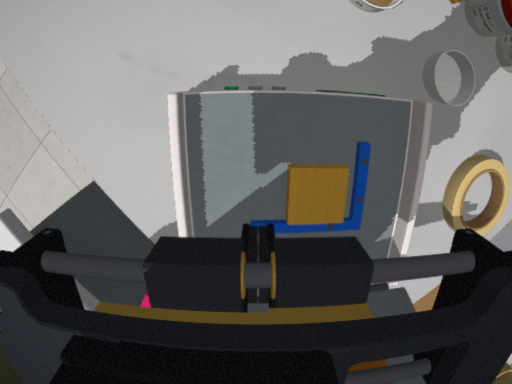

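```bash

python3 -m pendant '{"xyz":[[0.001,0.005,0],[-0.001,0,-0.02],[-0.001,0,-0.02],[-0.001,0,-0.015],[0,0,0]],"turn":[0,0,0,0,0]}' >/dev/null;python3 st.py
```

```text
34.325 [448.1 -10.6  67. ] az -37.9 down [ 0.013 -0.072 -0.997] F [-0.2  0.   0.7] w 0.5 q [ 55.   7. -63. 120.  12.  57. -52.] Afr -12.2 -44.0
```

```bash

python3 -m pendant '{"xyz":[[-0.003,-0.003,-0.007],[-0.001,-0.001,-0.006],[0,0,0],[0.005,-0.004,0],[0.005,-0.004,0],[0,0,0]],"turn":[0,0,0,0,0,0]}' >/dev/null;python3 st.py
```

```text
35.075 [457.2 -23.1  54.9] az -37.9 down [ 0.016 -0.071 -0.997] F [0.4 0.5 0.1] w 0.4 q [ 55.  10. -61. 120.  15.  56. -53.] Afr -7.9 -29.1
```

```bash

python3 -m pendant '{"xyz":[[0.003,-0.002,-0.001],[0.002,-0.002,0],[0,0,0]],"turn":[0,0,0]}' >/dev/null;python3 st.py; python3 -m pendant '{"xyz":[[0.0015,-0.001,0],[0.0015,-0.001,0],[0,0,0]],"turn":[0,0,0]}' >/dev/null;python3 st.py;python3 look.py wrist w24
```

```text
35.45 [462.5 -27.3  53.9] az -37.9 down [ 0.016 -0.071 -0.997] F [-0.   0.2 -0. ] w 0.5 q [ 54.  11. -61. 119.  17.  56. -53.] Afr -7.9 -22.4
35.825 [464.3 -28.4  53.6] az -37.8 down [ 0.013 -0.071 -0.997] F [-0.6  1.   0.3] w 0.5 q [ 54.  11. -60. 119.  17.  57. -53.] Afr -8.2 -20.3
35.825 [ 0.4643 -0.0284  0.0536] grasp y az -37.84 down [ 0.013 -0.071 -0.997] w 0.0005 F [-0.6  1.   0.3]
q [ 54.2  11.5 -60.5 118.6  16.9  56.6 -53.2]
```

View pics/w24.png

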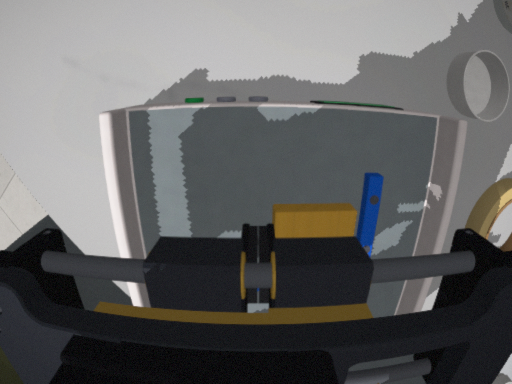

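```bash

for i in 1; do python3 -m pendant '{"xyz":[[0.0015,-0.001,0],[0.0015,-0.001,0]],"turn":[0,0]}' >/dev/null;python3 st.py; done; python3 -m pendant '{"xyz":[[0.003,-0.002,0],[0.003,-0.002,0]],"turn":[0,0]}' >/dev/null;python3 st.py
```

```text
36.125 [466.9 -30.2  53.5] az -37.8 down [ 0.012 -0.07  -0.997] F [-2.3  1.9  2.6] w 0.6 q [ 54.  12. -60. 118.  17.  57. -53.] Afr -8.4 -17.1
36.375 [470.5 -32.5  53. ] az -37.8 down [ 0.005 -0.068 -0.998] F [-13.1   7.9  11.8] w 0.2 q [ 54.  13. -60. 117.  18.  57. -54.] Afr -8.8 -12.9
```

```bash

python3 look.py scene s13;python3 -c "
import cv2
a=cv2.imread('pics/s13.png')[140:240,250:370];cv2.imwrite('pics/s13z.png',cv2.resize(a,None,fx=6,fy=6,interpolation=2))"; python3 look.py wrist w25
```

```text
36.375 [ 0.4705 -0.0325  0.053 ] grasp y az -37.84 down [ 0.005 -0.068 -0.998] w 0.0002 F [-13.1   7.9  11.8]
q [ 53.5  13.  -59.8 117.5  18.1  57.3 -53.6]
36.425 [ 0.4704 -0.0325  0.0529] grasp y az -37.84 down [ 0.005 -0.068 -0.998] w 0.0005 F [-9.   5.1  8.3]
q [ 53.5  13.1 -59.8 117.5  18.1  57.3 -53.6]
```

View pics/w25.png

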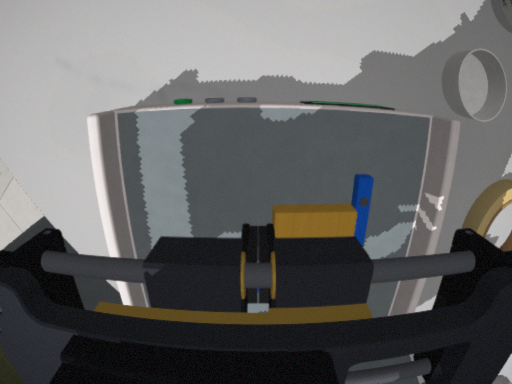

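View pics/s13z.png

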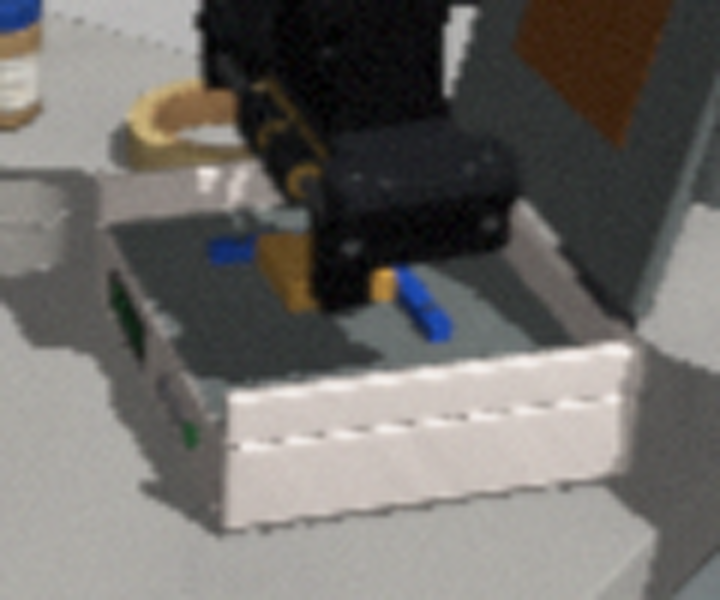

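Block now meets the left stop (px 357). Back off, rise and inspect.

```bash

python3 -m pendant '{"xyz":[[-0.008,0.006,0],[-0.012,0.01,0.004],[0,0,0.03],[0,0,0.03],[0,0,0.005],[0,0,0]],"turn":[0,0,0,0,0,0]}' >/dev/null;python3 st.py;python3 look.py wrist w26; python3 edges.py; python3 -c "
import cv2
a=cv2.imread('pics/w26.png')[90:240,200:400];cv2.imwrite('pics/w26z.png',cv2.resize(a,None,fx=4,fy=4,interpolation=2))"
```

```text
37.225 [452.3 -18.3 123.4] az -37.8 down [ 0.013 -0.072 -0.997] F [-0.   0.3 -0.5] w 0.6 q [ 60.   0. -64. 116.   5.  63. -43.] Afr -8.8 -36.0
37.225 [ 0.4523 -0.0183  0.1234] grasp y az -37.81 down [ 0.013 -0.072 -0.997] w 0.0006 F [-0.   0.3 -0.5]
q [ 60.1   0.2 -63.5 116.1   4.9  63.4 -43.5]
blue n 436 brass n 3266
brass A-frame c [26.3  1.6] size [ 67.2 139. ] ang 61.44
brass x range [-32.8  73.4] y [-45.8  42. ]
back stop front edge x at y -40 -20 [20.2 29. ]
back stop front edge x at y -20 0 [17.6 26.8]
back stop front edge x at y 0 20 [22.7 27.7]
```

View pics/w26z.png

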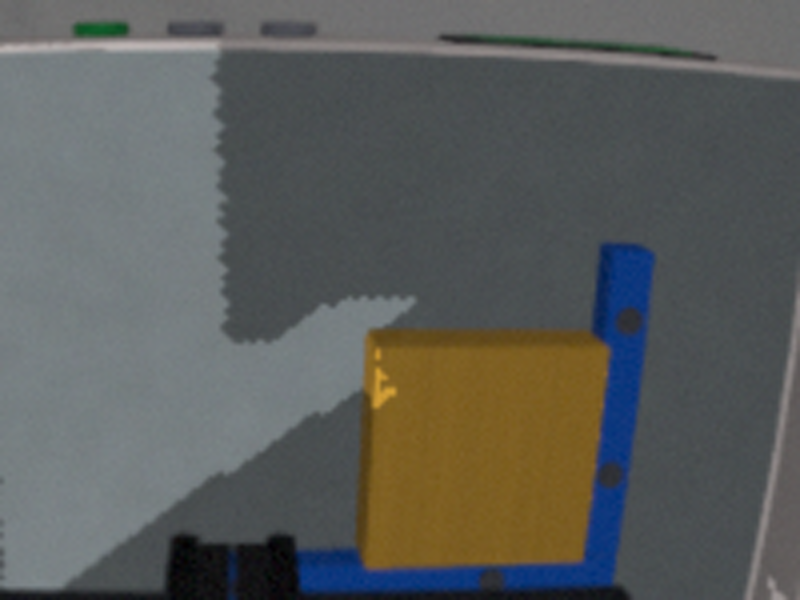

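```bash

python3 -m pendant '{"xyz":[[0.04,0.006,0],[0.04,0.006,0],[0.002,0.003,-0.025],[0.002,0.003,-0.02],[0,0,0]],"turn":[0,0,0,0,0]}' >/dev/null;python3 st.py
```

```text
37.95 [ 5.361e+02 -1.000e-01  7.100e+01] az -37.8 down [ 0.005 -0.072 -0.997] F [ 0.7 -0.  -0.1] w 0.4 q [ 46.  23. -61. 108.  27.  64. -63.] Afr -74.9 18.6
```

```bash

python3 -m pendant '{"xyz":[[0,0,-0.01],[0,0,-0.007],[-0.005,-0.007,0],[-0.005,-0.007,0],[-0.003,-0.005,0],[0,0,0]],"turn":[0,0,0,0,0,0]}' >/dev/null;python3 st.py
```

```text
38.7 [522.4 -22.   54.4] az -37.9 down [ 0.007 -0.074 -0.997] F [-0.3  0.6  0.3] w 0.3 q [ 49.  22. -61. 111.  27.  61. -61.] Afr -49.2 21.4
```

```bash

python3 -m pendant '{"xyz":[[-0.003,-0.004,0],[-0.001,-0.002,0],[0,0,0]],"turn":[0,0,0]}' >/dev/null;python3 st.py;python3 -m pendant '{"xyz":[[-0.001,-0.002,0],[-0.001,-0.002,0]],"turn":[0,0]}' >/dev/null;python3 st.py;python3 -m pendant '{"xyz":[[-0.001,-0.0025,0],[-0.001,-0.0025,0]],"turn":[0,0]}' >/dev/null;python3 st.py
```

```text
39.075 [518.5 -28.3  54.8] az -37.9 down [ 0.008 -0.075 -0.997] F [-0.4 -0.9 -0.1] w 0.5 q [ 50.  22. -61. 111.  27.  61. -60.] Afr -41.8 22.3
39.325 [517.2 -30.4  54.9] az -37.9 down [ 0.01  -0.072 -0.997] F [ 2.6  4.7 -0.7] w 0.2 q [ 51.  21. -61. 111.  26.  61. -60.] Afr -39.4 22.5
39.575 [517.2 -30.4  55.4] az -37.7 down [ 0.015 -0.064 -0.998] F [ 2.4  5.2 -0.9] w 0.3 q [ 52.  21. -61. 112.  26.  60. -59.] Afr -39.3 22.5
```

```bash

python3 -m pendant '{"xyz":[[-0.001,-0.003,0],[-0.001,-0.003,0]],"turn":[0,0]}' >/dev/null;python3 st.py;python3 -m pendant '{"xyz":[[0.006,0.008,0],[0.008,0.01,0.004],[0,0,0.035],[0,0,0.04],[0.005,0.007,0.03],[0,0,0]],"turn":[0,0,0,0,0,0]}' >/dev/null;python3 st.py;python3 look.py wrist w27;python3 look.py scene s14 lid_handle brass_block stop_corner;python3 -c "
import cv2
a=cv2.imread('pics/s14.png')[140:240,250:370];cv2.imwrite('pics/s14z.png',cv2.resize(a,None,fx=6,fy=6,interpolation=2))"; python3 look.py top t7;python3 -c "
import cv2
a=cv2.imread('pics/t7.png')[150:290,250:430];cv2.imwrite('pics/t7z.png',cv2.resize(a,None,fx=4,fy=4,interpolation=2))"
```

```text
39.825 [517.2 -30.5  55.9] az -37.5 down [ 0.02  -0.055 -0.998] F [ 1.8  5.9 -1.7] w 0.4 q [ 53.  21. -62. 112.  25.  60. -58.] Afr -39.3 22.5
40.575 [537.4  -4.4 168.8] az -37.4 down [ 0.018 -0.058 -0.998] F [0.4 0.4 0.4] w 0.0 q [ 54.  16. -66. 102.  19.  72. -55.] Afr -72.3 22.3
40.575 [ 0.5374 -0.0044  0.1688] grasp y az -37.45 down [ 0.018 -0.058 -0.998] w 0.0 F [0.4 0.4 0.4]
q [ 53.9  15.5 -66.3 102.5  18.6  71.7 -55.1]
40.625 [ 0.5363 -0.0051  0.1674] grasp y az -37.47 down [ 0.016 -0.059 -0.998] w 0.0005 F [0.2 0.  0.2]
q [ 53.9  15.6 -66.2 102.6  18.7  71.7 -55.1]
lid_handle 0.96 [ 0.3903 -0.1526  0.2871] [366.  97.] A-frame [135.1  -1.7 287.1]
brass_block 0.59 [0.6499 0.0677 0.0024] [230. 200.] A-frame [-198.6   66.1    2.4]
brass_block 0.55 [ 0.4931 -0.0582  0.0444] [303. 186.] A-frame [-2.7 20.8 44.4]
stop_corner 0.97 [ 0.4991 -0.0931  0.0462] [309. 180.] A-frame [21.2 47.1 46.2]
stop_corner 0.24 [ 0.4926 -0.0591  0.0467] [304. 186.] A-frame [-1.6 20.9 46.7]
40.825 [ 0.5344 -0.0057  0.1649] grasp y az -37.51 down [ 0.011 -0.058 -0.998] w 0.0005 F [ 0.3 -0.3  0.1]
q [ 53.9  15.7 -66.2 102.8  18.6  71.7 -55.1]
```

View pics/w27.png

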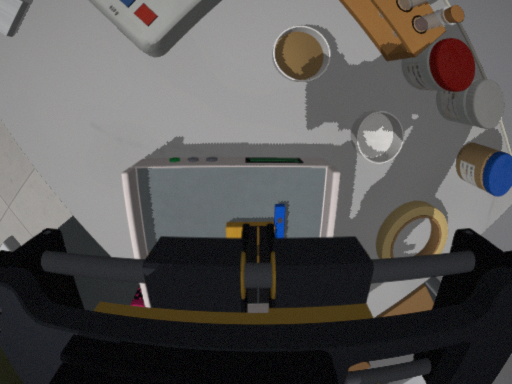

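View pics/s14z.png

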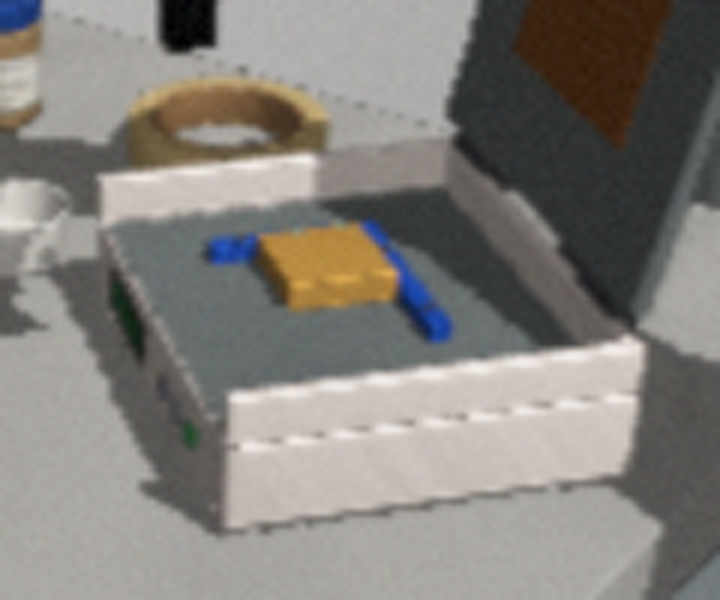

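View pics/t7z.png

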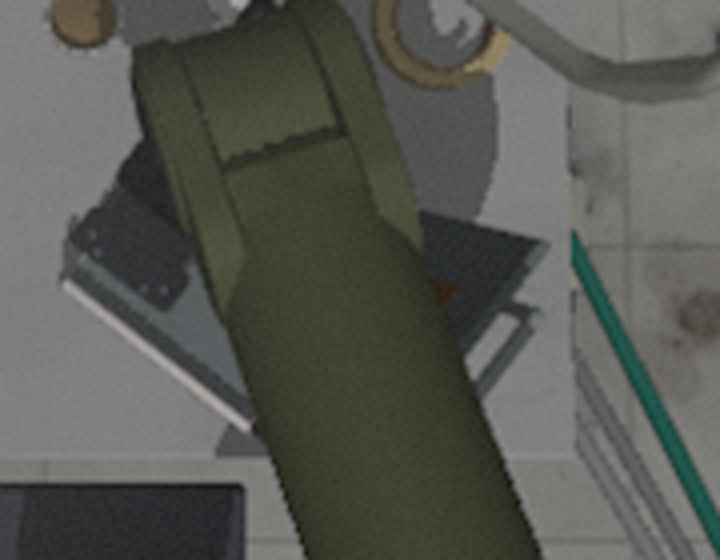

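Scene: the brass sits in the corner of the blue stops, lid open. I'll take one measured view from the wrist.

```bash

python3 -m pendant '{"xyz":[[-0.016,0.013,0.015],[-0.016,0.013,0.015],[-0.016,0.006,0.01],[-0.01,-0.01,0],[0,0,0],[0,0,0]],"turn":[0,0,0,0,0,0]}' >/dev/null;python3 st.py;python3 look.py wrist w28;python3 edges.py; python3 -c "
import cv2
a=cv2.imread('pics/w28.png')[130:280,200:400];cv2.imwrite('pics/w28z.png',cv2.resize(a,None,fx=4,fy=4,interpolation=2))"
```

```text
41.625 [472.5  16.3 201.7] az -37.6 down [ 0.003 -0.055 -0.998] F [ 0.1 -0.4  0.5] w 0.2 q [ 65.  -2. -71. 107.   2.  73. -44.] Afr -48.4 -41.5
41.625 [0.4725 0.0163 0.2017] grasp y az -37.6 down [ 0.003 -0.055 -0.998] w 0.0002 F [ 0.1 -0.4  0.5]
q [ 65.2  -1.5 -70.6 107.2   1.8  73.4 -43.6]
blue n 687 brass n 1820
brass A-frame c [36.8 -3.3] size [ 64.4 161.7] ang 60.22
brass x range [-29.5  95.3] y [-54.4  44.7]
back stop front edge x at y -40 -20 [21.2 27.6]
back stop front edge x at y -20 0 [17.4 28.1]
back stop front edge x at y 0 20 [24.2 28.6]
left stop y at x -60 -45 [45.6 55.3]
left stop y at x -45 -30 [45.  56.1]
left stop y at x -30 -15 [48.3 56. ]
```

View pics/w28z.png

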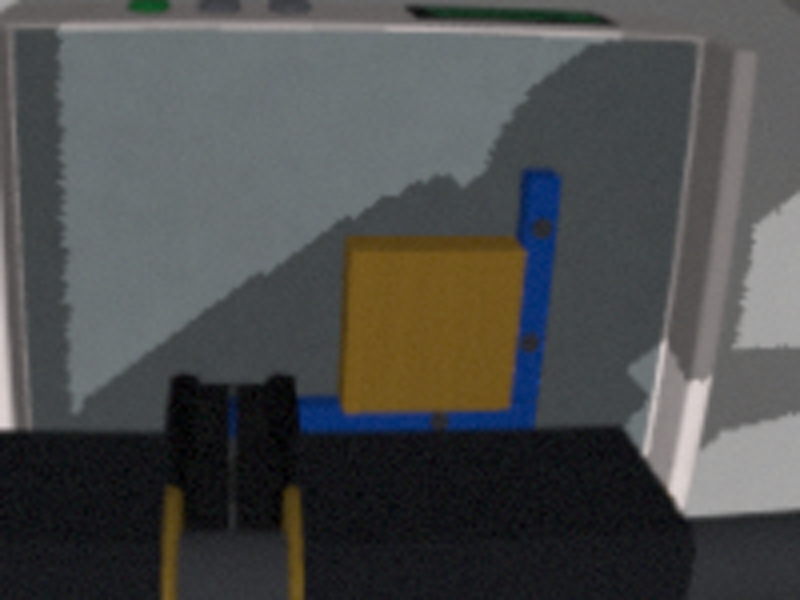

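```bash
sed -i 's/^ys,xs=np.nonzero(y);/_,l,st,_=cv2.connectedComponentsWithStats(y);y=(l==1+np.argmax([s[4] if s[0]>265 and s[1]<225 else 0 for s in st[1:]])).astype(np.uint8)\nys,xs=np.nonzero(y);/' edges.py; python3 edges.py
python3 - <<'E'
# overlay: expected home block at model shifted to the stops as seen
from h import *
o=readout.get_obs();im=read_camera("wrist")[:,:,::-1];T=Tcam("wrist",o)
big=cv2.resize(im,None,fx=4,fy=4,interpolation=cv2.INTER_CUBIC)
def L(pts,c):
    q=[]
    for a,b in zip(pts[:-1],pts[1:]): q+=[proj("wrist",A(*(np.array(a)+(np.array(b)-a)*t)),T)*4+2 for t in np.linspace(0,1,10)]
    cv2.polylines(big,[np.array(q).astype(int)],False,c,1)
dx,dy=0,0.8
def s(x,y,z): return (x+dx,y+dy,z)
L([s(20,-45,54),s(20,45,54),s(-50,45,54),s(-50,55,54),s(30,55,54)],(0,255,255))
L([s(20,-5,59),s(20,45,59),s(-30,45,59),s(-30,-5,59),s(20,-5,59)],(0,255,0))
cv2.imwrite("pics/ov28.png",big[520:1120,800:1600])
E
```

```text
blue n 680 brass n 1721
brass A-frame c [-5.7 21.1] size [48.8 50.5] ang 89.91
brass x range [-29.8  19. ] y [-2.8 44.9]
back stop front edge x at y -40 -20 [22.2 28.7]
back stop front edge x at y -20 0 [17.2 27.9]
back stop front edge x at y 0 20 [23.9 28.3]
left stop y at x -60 -45 [45.6 55.9]
left stop y at x -45 -30 [45.1 56.1]
left stop y at x -30 -15 [48.3 56. ]
```

View pics/ov28.png

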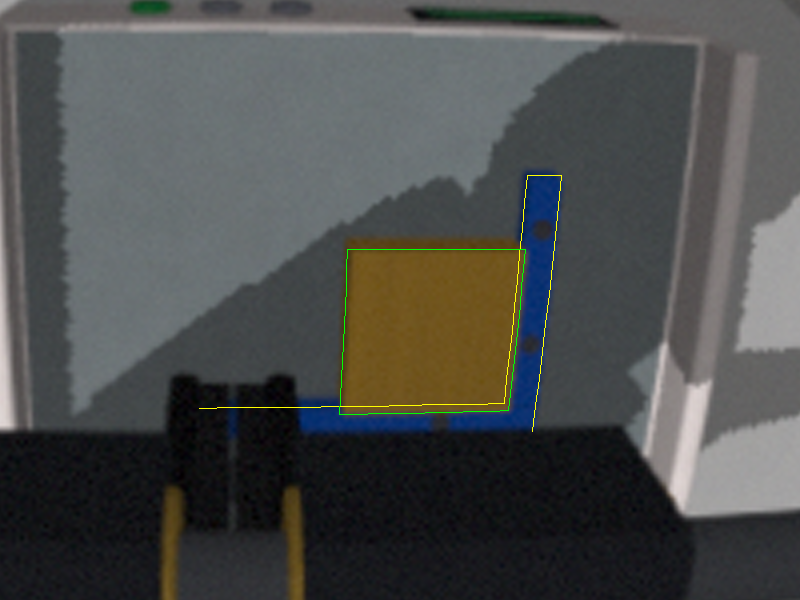

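The home-position model, aligned to the seen stops, matches the block's top to within about 1 px on all four sides. Its angle is square within 0.1° of the analyser axes.

```bash
python3 look.py scene s15 grey_block crucible tape_roll tin_a lid_handle; python3 -c "
from cell import sign_off
print(sign_off())"
```

```text
41.825 [0.4726 0.0166 0.2018] grasp y az -37.54 down [ 0.003 -0.054 -0.999] w 0.0001 F [-0.6 -0.2 -0.3]
q [ 65.2  -1.5 -70.6 107.2   1.8  73.4 -43.5]
grey_block 0.67 [0.4203 0.3742 0.0009] [213. 302.] A-frame [-297.4 -303.9    0.9]
crucible 0.78 [ 0.5304  0.4265 -0.0035] [155. 293.] A-frame [-406.5 -249.6   -3.5]
tape_roll 0.69 [ 0.656  -0.2164  0.002 ] [287. 165.] A-frame [ 21.  246.7   2. ]
tin_a 0.56 [ 0.6761 -0.0632 -0.001 ] [252. 181.] A-frame [-111.9  167.7   -1. ]
tin_a 0.53 [0.6531 0.0681 0.0016] [229. 200.] A-frame [-200.8   68.4    1.6]
lid_handle 0.95 [ 0.3906 -0.1533  0.2884] [366.  96.] A-frame [135.5  -1.  288.4]
the job is handed in; nothing more can be done
None
```

View pics/s15.png

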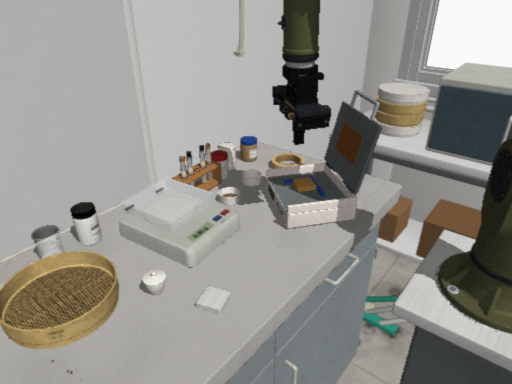

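The job is handed in at about 42 s of the 72 s. The lid is open on its stop, and the brass block lies flat and square in the corner, against both blue stops.

**What I did:**
- I held the lid handle all the way to its stop (1.80 rad, about 11 N pushing back) and only then let go.
- I lowered the block to contact on the stage before releasing it, then pushed it into the corner with the closed fingers. Contact forces stayed under about 22 N.

**Last checks:**
- **Lid:** the handle is at z = 0.288 m, which matches the lid resting open.
- **Block:** its home outline matches the wrist picture to about 1 px on all four sides, and it is within 0.1° of square. The nearest edges of the stops are partly hidden by the block, so the touch there is judged from that fit and from the tool stalling under force.
- **Other things:** the grey block, crucible, tape roll and tins are within 2 to 3 mm of where they were first measured, which is within detector accuracy. The arm was touching nothing.

**Not ideal:** the tool tilted by up to about 5° during the moves, because the rows cannot command tilt. The block therefore touched down at about 4°, lowest corner first, and settled by about 2 to 3 mm at its far edge on release.

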